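# Close up the shoe shine spot

### The arm

A 6-joint arm with a two-finger parallel gripper is mounted at the origin on the work surface. World frame = base frame: x ahead of the robot, y to its left, z up, the work surface at z = 0. Lengths are in m, angles in degrees, forces in N, time in s.
With the tool pointing down it reaches from about 0.25 to 0.725 m from the base axis. Payload 9.7 kg.
Tool frame: the origin (TCP) lies on the centre line of the jaws, within the pads' length; the fingertips stand tip_extent ahead of it and the grasp point (between the pads) lies 3 mm ahead of it (tip_extent is the distance from the TCP to the fingertips, in m); z points along the fingers, y is the line along which they close (so a half turn about z gives the same grasp; the last joint's range is limited). The gripper opens to 85 mm and grips with 20 to 120 N. Pads are 22 mm wide; open, the fingers measure 114 mm over their backs; the gripper's body (76 mm by 85 mm) begins 54 mm behind the grasp point. The pads swing forward as they close: fully open they stand 13 mm farther back than shut.
Start: joints at [75.974, 4.979, 10.078, 95.1, 0, 90], TCP at [0.133, 0.534, 0.253] pointing down, gripper open.
Joint ranges: [-179.16, 179.16], [-48.56, 103.87], [-65.8, 70.77], [-126.05, 130.52], [-82.76, 87.17], [-180, 180]. Speed limits (degrees/s): [127.2, 127.2, 147.25, 180, 180, 180].

### API

Orientations are given as [roll, pitch, yaw] about the fixed x, y, z axes, in that order (R = Rz(yaw) Ry(pitch) Rx(roll)).
In Python, from workcell import * gives the robot as it stands.
- The arm moves only by the tool servo_tool, never from a script. Its argument "rows" is a list of rows, each an object with "offset": the shift along the tool's x, y, z as a fraction of full scale, a list of three; "yaw": the turn about the tool's z as a fraction of full scale; "claw": the closure, from 0 (fully open) to 1 (shut). A call has 1 to 12 rows; each row is the pose to reach, as a shift and turn from the pose commanded when the call began, along the tool's axes at that moment, turning the shorter way round; what a row does not reach only later rows make up. Full scale, the value 1, is 0.1 m for a shift and pi rad for a turn. A row lasts 1/8 s, in which the tool goes at most 62.5 mm and 10.7 degrees, less where a joint would pass 70% of its speed; a pose out of reach is approached as far as the arm can. A call with a number of a shift or a turn outside -1 to 1 is refused whole. A call with a gripper value outside its range is refused whole. The fingers move at their own pace and stop on an object; "squeeze" is the grip in N (left out, the last holds). Time passes only in rows, so rows that repeat a pose let the fingers close. It gives the time, the measured TCP pose, the force, the opening and the grip force at its end, in the units of the state.
- get_obs(): the state, without advancing time (a new reading comes with each control period).
- camera(name): name is "side" or "top"; returns (picture, depth): 384x512x3 uint8, red, green, blue; 384x512 float32, m along the optical axis (not along the pixel's ray), 0 where there is no reading.
- camera_info(name): a dict with "fx", "fy", "cx", "cy" (pixels), "cam_to_world" (4x4, takes a point from camera to world coordinates). Camera axes: x right, y up, looking along -z (the intrinsics and any distortion apply to the point x, -y, -z); pixel columns grow to the right and rows downward; lengths in m; the calibration is good to about 2 mm. A picture is of the moment at which its call begins. camera_info takes no time and is no camera call.
- job_done(): hands the job in; it is judged then, once.
The state is a dict: "time": time; "q": joint angles; "qd": joint speeds; "joint_efforts": joint torques, N m; "ee_pos": TCP position; "tcp_rot": TCP orientation; "wrist_force": force on the tool from outside, world axes, zero at the start; "torque": the same for the moment, N m; "opening": finger opening in m; "grasp_force": force on a finger pad.
Only numpy, scipy, OpenCV 4.12 (cv2) and the standard library are available. Lean on these libraries where they do the work, as an engineer would, in place of code of your own. Each camera call takes 0.05 s, during which the arm holds its last target. There are 200 camera calls.

### The job

Close up the shoe shine spot: with the scraper block, wipe all the dried clay chips off the top of the wooden footrest into the crumb pan at its end, touching the chips with nothing but the scraper. Then hang the scraper and every bow-handled brush by their handles on the hooks of the rack, and leave the tin, the mug and the narrow edge brush where they are.

Things in the scene. Friction and masses are not known exactly. Their poses are not given: they have to be found in the camera images.
- footrest: fixed wooden footrest block. Origin: centre of the block's underside, z up. Flat top plate 60 mm above the seat, x -80..80, y -60..60 mm, between side lips 10 mm higher than the plate (outer faces y +-66). The -x end is open. At the +x end the plate drops into a crumb pan: x 80..150, y -60..60 mm, floor 6 mm above the seat, end wall 45 mm high.
- pan (a point): centre of the crumb pan's floor (footrest frame x 115, z 6 mm)
- rack: fixed wooden hook rack, 600 mm wide along its y; a rail (20 x 600 x 30 mm) at 165..195 mm height on two end posts. Origin: under the middle of the rail, on the seat. Its -x side faces the robot and carries four steel hooks.
- scraper: scraper block: plain rectangular wooden block with a steel sole, 104 (x) x 40 (y) mm, 40 mm high, with no bristles, and a wooden bow handle over its top along x. Origin: centre of the sole. Bow bar: along x, 12 mm thick in y, 92..106 mm above the sole; free opening under the bar x -38..38 mm, z 40..92 mm. About 180 g.
- scraper_bow (a point): middle of the underside of the scraper's bow bar (92 mm above the sole)
- hook1 (a point): hook 1 (counted from the rack's +y end, 140 mm apart): level steel rod 10 mm thick, pointing along the rack's -x. This point is on TOP of the rod (185 mm above the seat), 45 mm out from the rail's face, where a bow rests. The rod goes on 33 mm towards -x, then turns up; its tip ends 200 mm high, 44 mm from this point. Axes as the rack's.
- hook2 (a point): hook 2 (counted from the rack's +y end, 140 mm apart): level steel rod 10 mm thick, pointing along the rack's -x. This point is on TOP of the rod (185 mm above the seat), 45 mm out from the rail's face, where a bow rests. The rod goes on 33 mm towards -x, then turns up; its tip ends 200 mm high, 44 mm from this point. Axes as the rack's.
- hook3 (a point): hook 3 (counted from the rack's +y end, 140 mm apart): level steel rod 10 mm thick, pointing along the rack's -x. This point is on TOP of the rod (185 mm above the seat), 45 mm out from the rail's face, where a bow rests. The rod goes on 33 mm towards -x, then turns up; its tip ends 200 mm high, 44 mm from this point. Axes as the rack's.
- hook4 (a point): hook 4 (counted from the rack's +y end, 140 mm apart): level steel rod 10 mm thick, pointing along the rack's -x. This point is on TOP of the rod (185 mm above the seat), 45 mm out from the rail's face, where a bow rests. The rod goes on 33 mm towards -x, then turns up; its tip ends 200 mm high, 44 mm from this point. Axes as the rack's.
- brush1: shoe brush with wooden back and dark bristles, standing on its bristles, 110 (x) x 48 (y) mm, 40 mm high, with the same bow handle as the scraper: bar along x, 12 mm thick in y, 92..106 mm above the bristle ends; free opening x -38..38 mm, z 40..92 mm. Origin: centre of the underside. About 160 g. May be absent.
- brush1_bow (a point): middle of the underside of brush1's bow bar (92 mm up)
- brush2: shoe brush with wooden back and dark bristles, standing on its bristles, 110 (x) x 48 (y) mm, 40 mm high, with the same bow handle as the scraper: bar along x, 12 mm thick in y, 92..106 mm above the bristle ends; free opening x -38..38 mm, z 40..92 mm. Origin: centre of the underside. About 160 g. May be absent.
- brush2_bow (a point): middle of the underside of brush2's bow bar (92 mm up)
- brush3: shoe brush with wooden back and dark bristles, standing on its bristles, 110 (x) x 48 (y) mm, 40 mm high, with the same bow handle as the scraper: bar along x, 12 mm thick in y, 92..106 mm above the bristle ends; free opening x -38..38 mm, z 40..92 mm. Origin: centre of the underside. About 160 g. May be absent.
- brush3_bow (a point): middle of the underside of brush3's bow bar (92 mm up)
- chip1: chip of dried clay lying loose on the footrest plate, 24 x 18 x 8 mm; origin: centre of its underside. May be absent.
- chip2: chip of dried clay lying loose on the footrest plate, 24 x 18 x 8 mm; origin: centre of its underside. May be absent.
- chip3: chip of dried clay lying loose on the footrest plate, 24 x 18 x 8 mm; origin: centre of its underside. May be absent.
- chip4: chip of dried clay lying loose on the footrest plate, 24 x 18 x 8 mm; origin: centre of its underside. May be absent.
- chip5: chip of dried clay lying loose on the footrest plate, 24 x 18 x 8 mm; origin: centre of its underside. May be absent.
- chip6: chip of dried clay lying loose on the footrest plate, 24 x 18 x 8 mm; origin: centre of its underside. May be absent.
- tin: round black polish tin, 86 mm across, 26 mm high (bystander); origin: centre of underside
- mug: white mug, 76 mm across, 80 mm high (bystander); origin: centre of underside
- edge_brush: narrow edge brush lying down, 170 x 18 x 31 mm (bystander); origin: centre of underside

How it is judged:
By the outcome, as a careful person would: the job done as asked, in the order asked, and still so for the second after the job is handed in, with the robot touching nothing.
Of brush1, brush2, brush3 only 2 to 3 are there at a start; the rules pass over those that are not, and their reading is None.
Of chip1, chip2, chip3, chip4, chip5, chip6 only 3 to 6 are there at a start; the rules pass over those that are not, and their reading is None.
At some moment in a run one of brush1, brush2, brush3, scraper may be knocked a few centimetres aside while the robot is not near it.
It also fails if it takes over 200 s, if anything falls off the work surface, if the arm or the gripper's body presses on something with over 40 N, if the wrist force passes 120 N, or if a joint passes its speed limit or range.

## Working session

There is one attempt and no reset: what is moved stays moved. The work goes in short steps, Python scripts to look and compute and a tool call to move; the robot and the scene stay as the last step left them, time stands still between calls to the robot, and variables do not carry over. Pictures are saved under pics/ and viewed, at most 14 in all, crops included, and the job is handed in when it is done.

Besides the shell and the picture viewer there is one more tool, called after ">>>" by a JSON object that holds its "fn" and its "kwargs". servo_tool: Moves the arm, as the interface text tells. Its arguments: {"type":"object","properties":{"rows":{"type":"array"},"squeeze":{"type":"number"}},"required":["rows"]}

```bash
ls; mkdir -p pics
python3 - <<'E'
from workcell import *
import cv2, numpy as np
o=get_obs(); print(o)
for n in ("top","side"):
    p,d=camera(n); i=camera_info(n); print(n,{k:(np.round(v,4).tolist()) if k!='dist' else v for k,v in i.items()})
    cv2.imwrite(f"pics/{n}0.png",cv2.resize(p[:,:,::-1],(800,600),interpolation=cv2.INTER_CUBIC)); np.savez(f"{n}0.npz",p=p,d=d)
E
```

```text
pics
{'time': 0.0, 'q': array([ 7.59734205e+01,  5.01081612e+00,  1.00346941e+01,  9.50994173e+01,
       -9.45789138e-04,  9.00012854e+01]), 'qd': array([-0.07015434,  0.06167244, -0.02226125, -0.02848688,  0.01134733,
        0.03421678]), 'joint_efforts': array([ 6.12775129e-04, -5.20386565e+01,  4.64801466e+01,  1.64480740e-02,
       -2.05864637e-05,  2.18917705e-06]), 'ee_pos': array([0.13326076, 0.53340748, 0.25258792]), 'tcp_rot': array([-1.79924461e+02,  9.47482975e-04,  1.65972136e+02]), 'wrist_force': array([-0.23559993, -0.31183131,  0.12215913]), 'torque': array([-0.03078404,  0.03217937,  0.00467356]), 'grasp_force': 0.0, 'opening': 0.0855876392672295}
top {'fx': 397.755, 'fy': 397.755, 'cx': 257.7739, 'cy': 189.3152, 'cam_to_world': [[0.0069, 0.9929, -0.1189, 0.4917], [-0.9999, 0.0057, -0.0103, -0.0169], [-0.0095, 0.119, 0.9928, 1.2708], [0.0, 0.0, 0.0, 1.0]]}
side {'fx': 388.0434, 'fy': 388.0434, 'cx': 256.6403, 'cy': 193.0971, 'cam_to_world': [[-0.967, 0.1787, -0.1815, 0.4252], [-0.2541, -0.7258, 0.6392, 0.6337], [-0.0175, 0.6643, 0.7473, 0.8834], [0.0, 0.0, 0.0, 1.0]]}
```

View pics/top0.png

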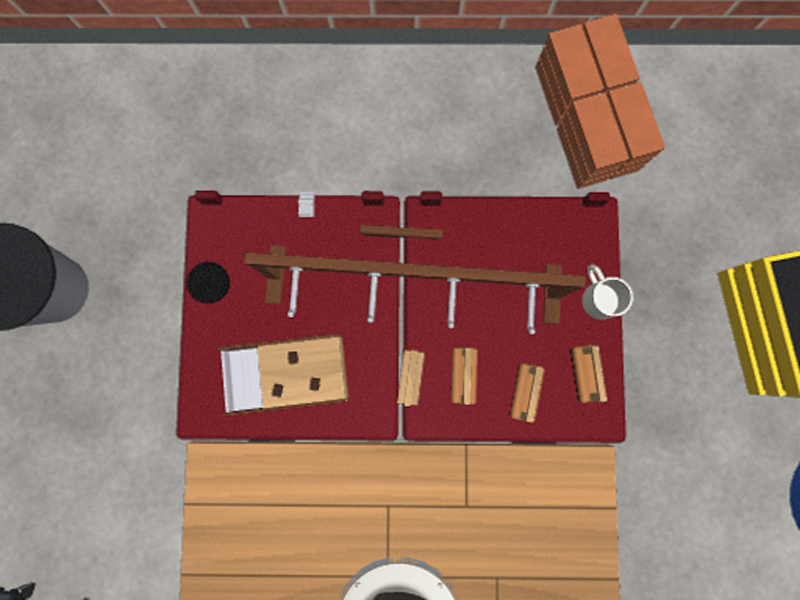

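View pics/side0.png

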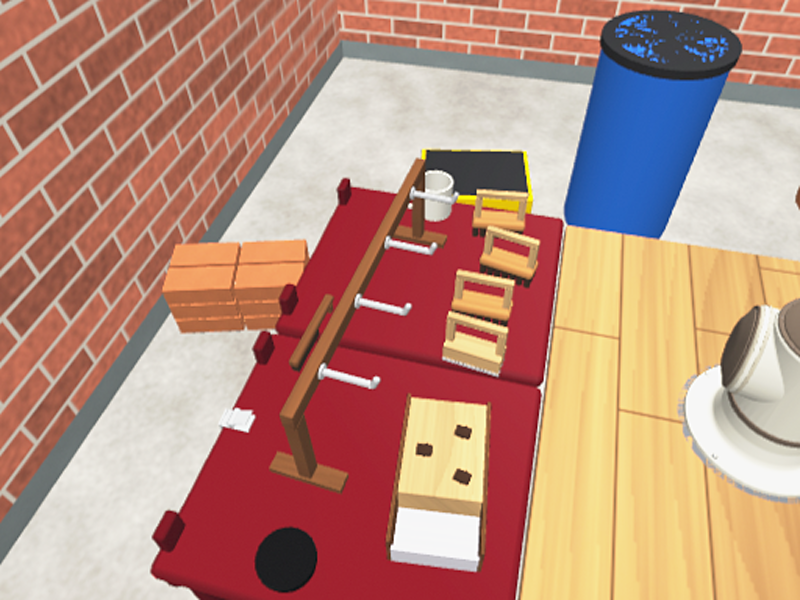

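Top view (800 px scale) shows the footrest around (285,375), with its pan at the left end, and three chips at (293,357), (315,384) and (278,390). The scraper, light wood with no bristles, is at (411,377). The brushes are at (464,376), (527,392) and (589,374). The hook tips are at (291,315), (372,319), (451,325) and (532,330). The side view agrees. Next I'll measure with both depth clouds.

```bash
cat > h.py <<'E'
from workcell import *
import numpy as np, cv2
def cloud(n,p,d):
    i=camera_info(n); v,u=np.mgrid[:384,:512]
    P=np.stack([(u-i['cx'])/i['fx']*d,-(v-i['cy'])/i['fy']*d,-d,np.ones_like(d)],-1)@np.array(i['cam_to_world']).T
    P=P[...,:3]; P[d<=0]=np.nan; return P
def look(n):
    p,d=camera(n); return p,d,cloud(n,p,d)
def rect(xy):
    c,s,a=cv2.minAreaRect((xy*1000).astype(np.float32)); 
    if s[0]<s[1]: s=s[::-1]; a+=90
    return np.round(c,1),np.round(s,1),round((a+90)%180-90,1)
def blobs(P,m,minn=15):
    n,l,st,_=cv2.connectedComponentsWithStats(m.astype(np.uint8))
    for k in range(1,n):
        if st[k,4]>=minn:
            q=P[l==k]; yield st[k],q
E
python3 - <<'E'
from h import *
for n in ("top","side"):
    z=np.load(n+"0.npz"); p,d=z['p'],z['d']; P=cloud(n,p,d)
    X,Y,Z=P[...,0],P[...,1],P[...,2]
    hsv=cv2.cvtColor(p,cv2.COLOR_RGB2HSV)
    ws=(X>.2)&(X<.9)&(abs(Y)<.5)
    red=ws&(p[...,0]>90)&(p[...,1]<40)&(p[...,2]<60)
    print(n,"seat",np.nanpercentile(Z[red],[5,50,95]))
    A=(X>.2)&(X<.5)&(abs(Y)<.5)
    for name,lo,hi in(("bars",.085,.125),("backs",.030,.055),("plate",.056,.066),("chip?",.066,.08)):
        print(name)
        for s,q in blobs(P,A&(Z>lo)&(Z<hi),6 if name=="chip?" else 20): print(s,rect(q[:,:2]),"z",np.round(np.percentile(q[:,2],[10,50,90]),4),"mean",np.round(q[:,:2].mean(0),4))
    print("hooks")
    wh=(hsv[...,1]<60)&(X>.3)&(X<.75)&(Z>.15)&(Z<.22)&(abs(Y)<.5)
    for s,q in blobs(P,wh): print(s,rect(q[:,:2]),"z",np.round(np.percentile(q[:,2],[10,50,90,99]),4))
    print("rail")
    for s,q in blobs(P,(X>.3)&(X<.8)&(Z>.185)&(Z<.205)&(hsv[...,1]>=60)&(abs(Y)<.5)): print(s,rect(q[:,:2]),np.round(np.median(q[:,2]),4))
    print("chips")
    for s,q in blobs(P,A&(Z>.05)&(Z<.08)&(p.max(-1)<80),8): print(s,rect(q[:,:2]),np.round(q.mean(0),4))
E
```

```text
top seat [-0.0051267  -0.00075611  0.00371897]
bars
[258 235   8  25 104] (array([462.6, -16.9]), array([71.7, 11.7]), -7.3) z [0.1018 0.105  0.1077] mean [ 0.4628 -0.017 ]
[296 235   5  24 107] (array([ 464.8, -122.9]), array([66.9, 11.7]), -0.2) z [0.1004 0.1048 0.1075] mean [ 0.4632 -0.1233]
[335 235  12  36 178] (array([ 449.8, -248.1]), array([102.7,  13.4]), -12.0) z [0.0992 0.1046 0.1077] mean [ 0.4499 -0.2468]
[380 235   8  23 117] (array([ 468.8, -370.7]), array([63.8, 13.1]), 7.6) z [0.0969 0.1042 0.1074] mean [ 0.4685 -0.3697]
backs
[142 234   6  30  90] (array([453.9, 343.2]), array([89.6,  7.2]), 7.6) z [0.0346 0.0431 0.0481] mean [0.4536 0.3426]
[254 235   8  24 107] (array([463.8,  -3.9]), array([70.2, 13.8]), -7.3) z [0.0362 0.039  0.0422] mean [ 0.4635 -0.0039]
[263 235   7  25 108] (array([461.9, -30.1]), array([73.9, 13.3]), -7.1) z [0.0363 0.0391 0.0419] mean [ 0.4622 -0.0303]
[289 235   8  24 171] (array([ 463.5, -111.7]), array([70.3, 21.7]), -0.6) z [0.0355 0.039  0.0421] mean [ 0.4661 -0.1109]
[301 235   4  24  86] (array([ 463.7, -142.4]), array([70.2, 10.3])
[... 4398 characters left out ...]
6 151  34  12 137] (array([615. , -85.3]), array([91.5, 29.2]), -15.6) z [0.1797 0.1831 0.1914 0.1982]
[227 188  36  14 165] (array([623.9,  52.4]), array([90.4, 30.3]), -15.0) z [0.1794 0.1833 0.191  0.198 ]
[203 232  40  17 203] (array([632. , 192.9]), array([90. , 26.6]), -13.0) z [0.1803 0.1839 0.1911 0.1986]
rail
[ 179  101   93  170 1599] (array([669.6, -23.1]), array([599.9,  21.4]), 86.3) 0.1939
chips
[292 277   9   4  13] (array([465.5, 173.1]), array([19.1,  4.8]), 6.8) [0.4649 0.1726 0.0668]
[293 306   8   4  11] (array([449.6, 244.3]), array([16.1,  7.3]), 24.9) [0.4499 0.244  0.0669]
[307 340   1  13  13] (array([413.5, 318.7]), array([31.5,  0.2]), -82.9) [0.4135 0.319  0.0596]
```

Run:
```python
from h import *
import workcell; print([k for k in dir(workcell) if k[0]!='_'], get_obs().get('tip_extent'))
for n in ("top","side"):
    z=np.load(n+"0.npz"); p,d=z['p'],z['d']; P=cloud(n,p,d)
    X,Y,Z=P[...,0],P[...,1],P[...,2]; hsv=cv2.cvtColor(p,cv2.COLOR_RGB2HSV)
    A=(X>.2)&(X<.58)&(abs(Y)<.5)
    print(n,"bars")
    for s,q in blobs(P,A&(Z>.098)&(Z<.112),20): print(rect(q[:,:2]),"mean",np.round(q.mean(0),4))
    print("lips/chips")
    for s,q in blobs(P,A&(Z>.065)&(Z<.076)&(Y>.05),10): print(s,rect(q[:,:2]),np.round(q.mean(0),4))
    print("plate")
    for s,q in blobs(P,A&(Z>.054)&(Z<.08)&(Y>.05),200): print(s,rect(q[:,:2]))
    print("endwall")
    for s,q in blobs(P,A&(Z>.038)&(Z<.05)&(Y>.05),20): print(s,rect(q[:,:2]))
    print("rods: mean in rack frame slice")
    O=np.array([.669,-.0234]); a=np.radians(-3.7); u=np.array([np.cos(a),np.sin(a)]); w=np.array([-u[1],u[0]])
    m=(hsv[...,1]<60)&(X>.3)&(X<.75)&(Z>.176)&(Z<.22)&(abs(Y)<.5)
    for s,q in blobs(P,m):
        r=np.c_[(q[:,:2]-O)@u,(q[:,:2]-O)@w]*1000; k=(r[:,0]<-20)&(r[:,0]>-85)
        print("x range",np.round(np.percentile(r[:,0],[1,99]),1),"y med",np.round(np.median(r[k,1]),1),"z",np.round(np.median(q[k,2]),4))
```

```text
['PlanningError', 'camera', 'camera_info', 'get_obs', 'job_done', 'tip_extent'] None
top bars
(array([ 488.5, -368. ]), array([103.7,  13.1]), 7.5) mean [ 0.4885 -0.3677  0.1047]
(array([ 482.6, -123. ]), array([101.3,  11.7]), -0.3) mean [ 0.4805 -0.1239  0.1047]
(array([478.8, -19. ]), array([102.5,  12. ]), -7.1) mean [ 0.4788 -0.019   0.1053]
(array([ 449.8, -248.1]), array([102.7,  13.1]), -12.2) mean [ 0.4498 -0.2473  0.1046]
lips/chips
[139 214  77  11 157] (array([544.1, 239.5]), array([231. ,   8.9]), -83.2) [0.5452 0.238  0.0692]
[184 225   6   8  38] (array([515.6, 210. ]), array([21.1, 16.1]), 0.2) [0.5157 0.2096 0.0676]
[198 242   7   8  40] (array([465.1, 165.1]), array([20.9, 18. ]), 0.5) [0.4653 0.1657 0.068 ]
[174 246   7   9  44] (array([452.4, 236.8]), array([24. , 17.7]), -13.2) [0.4523 0.237  0.0681]
[142 256  79  11 150] (array([420.5, 222.8]), array([233.6,   6.1]), -82.9) [0.4205 0.2226 0.0695]
plate
[ 139  214   82   53 2416] (array([482.8, 231.7]), array([236. , 131.9]), -82.9)
endwall
[141 224   6  40  91] (array([469.8, 345.8]), array([118.5,  11.2]), 4.0)
[... 798 characters left out ...]
9, 167.2]), array([23.1, 19.1]), -1.2) [0.4671 0.166  0.0673]
[266 284  11   8  70] (array([517. , 209.7]), array([23.2, 19.2]), 13.8) [0.5168 0.2095 0.0673]
[290 300  12  11  72] (array([453.9, 236.7]), array([23. , 19.7]), -17.4) [0.454  0.2377 0.0671]
plate
[ 247  252   67  106 3812] (array([485. , 230.8]), array([235.9, 131.9]), -82.9)
endwall
[254 317  54   9 124] (array([480.4, 273.1]), array([119.2,   3.2]), 7.2)
[247 350  62  11 214] (array([471. , 343.8]), array([129.5,   9.3]), 7.3)
rods: mean in rack frame slice
x range [-94.7  -8.4] y med -207.0 z 0.1816
x range [-96.9  -8.4] y med -67.9 z 0.1826
x range [-95.7  -8.5] y med 71.9 z 0.1828
x range [-96.2  -8.8] y med 211.4 z 0.1836
```

>>> {"fn": "servo_tool", "kwargs": {"rows": [{"offset": [0, -0.5, 0], "yaw": 0.1, "claw": 0.4}, {"offset": [0, -1, 0], "yaw": 0.1, "claw": 0.4}, {"offset": [0, -1, 0], "yaw": 0.1, "claw": 0.4}], "squeeze": 80}}

```text
time: 0.48
ee_pos: [0.1085, 0.4343, 0.2538]
tcp_rot: [180.0, -0.0, 147.9]
wrist_force: [0.0, 0.7, -0.6]
opening: 0.0514
grasp_force: 0.0
```

```bash
python3 -c "
from workcell import *
o=get_obs();print(o['q'],o['ee_pos'],o['tcp_rot'],o['opening'],o['time'])"
```

```text
[ 7.59718640e+01 -8.96045335e+00 -3.40718249e+00  9.55263522e+01
  2.69127873e-04  1.08078641e+02] [0.10850389 0.4342818  0.25380864] [ 1.79974494e+02 -8.60930668e-03  1.47893225e+02] 0.05140451688340267 0.475
```

```bash
cat >> h.py <<'E'
def to(x,y,z,yaw=None):
    "offset (fractions) and yaw fraction from the present pose to a target TCP pose in mm/deg"
    o=get_obs(); a=np.radians(o['tcp_rot'][2]); d=np.array([x,y,z])/1000-o['ee_pos']
    t=[d@[np.cos(a),np.sin(a),0],d@[np.sin(a),-np.cos(a),0],-d[2]]
    w=0 if yaw is None else -((yaw-o['tcp_rot'][2]+180)%360-180)/180
    print("t",round(float(o['time']),2),"pose",np.round(o['ee_pos']*1000,1),np.round(o['tcp_rot'],2),"open",round(float(o['opening'])*1000,1),"F",np.round(o['wrist_force'],1),"-> offset",np.round(np.array(t)*10,3),"yaw",round(w,4))
E
python3 -c "
from h import *
import workcell; print(workcell.tip_extent)
to(455.6,-15.8,180,172.8)"
```

```text
0.022
t 0.47 pose [108.5 434.3 253.8] [ 1.7997e+02 -1.0000e-02  1.4789e+02] open 51.4 F [ 0.   0.7 -0.6] -> offset [-5.332 -1.968  0.738] yaw -0.1384
```

>>> {"fn": "servo_tool", "kwargs": {"rows": [{"offset": [-0.5, -0.16, 0], "yaw": 0, "claw": 0.4}, {"offset": [-0.95, -0.33, 0], "yaw": 0, "claw": 0.4}]}}

```text
time: 0.72
ee_pos: [0.1728, 0.3578, 0.2529]
tcp_rot: [-180.0, 0.0, 148.1]
wrist_force: [0.9, 0.3, 0.1]
opening: 0.0512
grasp_force: 0.0
```

>>> {"fn": "servo_tool", "kwargs": {"rows": [{"offset": [-0.5, -0.16, 0], "yaw": 0, "claw": 0.4}, {"offset": [-0.95, -0.33, 0], "yaw": 0, "claw": 0.4}]}}

```text
time: 0.98
ee_pos: [0.2363, 0.279, 0.2531]
tcp_rot: [180.0, 0.0, 148.0]
wrist_force: [0.8, -0.2, 0.5]
opening: 0.0511
grasp_force: 0.0
```

>>> {"fn": "servo_tool", "kwargs": {"rows": [{"offset": [-0.5, -0.16, 0], "yaw": 0, "claw": 0.4}, {"offset": [-0.95, -0.33, 0], "yaw": 0, "claw": 0.4}]}}

```text
time: 1.23
ee_pos: [0.2995, 0.2004, 0.2532]
tcp_rot: [180.0, 0.0, 148.0]
wrist_force: [0.5, 1.4, 0.7]
opening: 0.0515
grasp_force: 0.0
```

>>> {"fn": "servo_tool", "kwargs": {"rows": [{"offset": [-0.5, -0.16, 0], "yaw": 0, "claw": 0.4}, {"offset": [-0.95, -0.33, 0], "yaw": 0, "claw": 0.4}]}}

```text
time: 1.48
ee_pos: [0.3628, 0.1218, 0.2532]
tcp_rot: [180.0, 0.0, 148.0]
wrist_force: [1.1, 1.0, -0.4]
opening: 0.0514
grasp_force: 0.0
```

>>> {"fn": "servo_tool", "kwargs": {"rows": [{"offset": [-0.5, -0.16, 0], "yaw": 0, "claw": 0.4}, {"offset": [-0.95, -0.33, 0.3], "yaw": 0, "claw": 0.4}, {"offset": [-0.95, -0.33, 0.3], "yaw": -0.138, "claw": 0.4}, {"offset": [-0.95, -0.33, 0.3], "yaw": -0.138, "claw": 0.4}, {"offset": [-0.95, -0.33, 0.3], "yaw": -0.138, "claw": 0.4}, {"offset": [-0.95, -0.33, 0.3], "yaw": -0.138, "claw": 0.4}]}}

```text
time: 2.22
ee_pos: [0.4247, 0.0448, 0.223]
tcp_rot: [-180.0, -0.0, 172.8]
wrist_force: [0.5, 0.3, 0.7]
opening: 0.0516
grasp_force: 0.0
```

Run:
```python
from h import *
to(455.6,-15.8,180,172.8)
for n in("top","side"):
    p,d,P=look(n); X,Y,Z=[P[...,i] for i in range(3)]
    for s,q in blobs(P,(X>.3)&(X<.6)&(Y<.1)&(Y>-.5)&(Z>.098)&(Z<.112),20): print(n,rect(q[:,:2]))
```

```text
t 2.23 pose [424.7  44.8 223. ] [-1.7999e+02 -3.0000e-02  1.7281e+02] open 51.6 F [0.5 0.3 0.7] -> offset [-0.382 -0.563  0.43 ] yaw 0.0001
top (array([ 488.7, -368.6]), array([103.6,  13.7]), 7.1)
top (array([ 482.5, -123.1]), array([101.2,  11.9]), -0.7)
top (array([479. , -19.1]), array([102.3,  12. ]), -7.1)
top (array([ 449.6, -247.7]), array([102.7,  12.3]), -11.4)
side (array([ 522. , -363.2]), array([38.8, 18.3]), 5.4)
side (array([ 493.7, -255.1]), array([20.8, 12.2]), -11.0)
side (array([ 495.9, -124.6]), array([80.6, 15.4]), -3.1)
side (array([482.3, -18.7]), array([98.2, 15. ]), -7.7)
```

>>> {"fn": "servo_tool", "kwargs": {"rows": [{"offset": [-0.38, -0.56, 0.2], "yaw": 0, "claw": 0.4}, {"offset": [-0.38, -0.56, 0.6], "yaw": 0, "claw": 0.4}, {"offset": [-0.38, -0.56, 0.6], "yaw": 0, "claw": 0.4}]}}

```text
time: 2.7
ee_pos: [0.4536, -0.0159, 0.1607]
tcp_rot: [-180.0, -0.3, 172.7]
wrist_force: [-0.3, -0.1, 0.6]
opening: 0.0511
grasp_force: 0.0
```

>>> {"fn": "servo_tool", "kwargs": {"rows": [{"offset": [0, 0, 0.3], "yaw": 0, "claw": 0.4}, {"offset": [0, 0, 0.58], "yaw": 0, "claw": 0.4}, {"offset": [0, 0, 0.58], "yaw": 0, "claw": 1}, {"offset": [0, 0, 0.58], "yaw": 0, "claw": 1}, {"offset": [0, 0, 0.58], "yaw": 0, "claw": 1}, {"offset": [0, 0, 0.58], "yaw": 0, "claw": 1}, {"offset": [0, 0, 0.58], "yaw": 0, "claw": 1}, {"offset": [0, 0, 0.58], "yaw": 0, "claw": 1}], "squeeze": 80}}

```text
time: 3.7
ee_pos: [0.4558, -0.0155, 0.1074]
tcp_rot: [180.0, 0.2, 172.8]
wrist_force: [-1.6, -1.4, 7.4]
opening: 0.0102
grasp_force: 79.4
```

Run:
```python
from h import *
to(455.6,-15.8,105,172.8)
```

```text
t 3.7 pose [455.8 -15.5 107.4] [1.7999e+02 1.6000e-01 1.7281e+02] open 10.2 F [-1.6 -1.4  7.4] -> offset [ 0.002 -0.003  0.024] yaw 0.0
```

>>> {"fn": "servo_tool", "kwargs": {"rows": [{"offset": [0, 0, -0.3], "yaw": 0, "claw": 1}, {"offset": [0, 0, -0.6], "yaw": 0, "claw": 1}, {"offset": [0, 0, -0.95], "yaw": 0, "claw": 1}, {"offset": [0, 0, -0.95], "yaw": 0, "claw": 1}]}}

```text
time: 4.2
ee_pos: [0.4562, -0.0155, 0.2036]
tcp_rot: [180.0, 0.3, 172.8]
wrist_force: [0.3, 0.2, -2.3]
opening: 0.0104
grasp_force: 78.3
```

>>> {"fn": "servo_tool", "kwargs": {"rows": [{"offset": [0, 0.3, 0], "yaw": -0.04, "claw": 1}, {"offset": [0, 0.6, 0], "yaw": -0.08, "claw": 1}, {"offset": [0, 0.8, 0], "yaw": -0.08, "claw": 1}, {"offset": [0, 0.8, 0], "yaw": -0.08, "claw": 1}]}}

```text
time: 4.7
ee_pos: [0.4648, 0.0648, 0.1996]
tcp_rot: [180.0, -0.1, -172.7]
wrist_force: [-0.1, 0.1, -2.2]
opening: 0.01
grasp_force: 78.4
```

Run:
```python
from h import *
to(474.5,116.2,205,187.1)
```

```text
t 4.7 pose [464.8  64.8 199.6] [ 1.7999e+02 -6.0000e-02 -1.7268e+02] open 10.0 F [-0.1  0.1 -2.2] -> offset [-0.162  0.498 -0.054] yaw 0.0012
```

>>> {"fn": "servo_tool", "kwargs": {"rows": [{"offset": [-0.08, 0.25, 0], "yaw": 0, "claw": 1}, {"offset": [-0.16, 0.5, 0], "yaw": 0, "claw": 1}, {"offset": [-0.16, 0.5, 0.14], "yaw": 0, "claw": 1}, {"offset": [-0.16, 0.5, 0.14], "yaw": 0, "claw": 1}]}}

```text
time: 5.2
ee_pos: [0.4738, 0.1145, 0.1846]
tcp_rot: [-180.0, -0.2, -172.8]
wrist_force: [0.5, 0.1, -1.3]
opening: 0.0102
grasp_force: 78.5
```

Run:
```python
from h import *
to(474.5,116.2,169,187.1)
ps=[]
for n in("side","top"):
    p,d,P=look(n); X,Y,Z=[P[...,i] for i in range(3)]; hsv=cv2.cvtColor(p,cv2.COLOR_RGB2HSV)
    ps.append(p[230:350,230:400] if n=="side" else p[200:290,130:257])
    for s,q in blobs(P,(X>.38)&(X<.6)&(Y<.16)&(Y>.07)&(Z>.10)&(Z<.12)&(hsv[...,1]>50),15): print(n,"body",rect(q[:,:2]),np.round(q.mean(0),4))
    for s,q in blobs(P,(X>.38)&(X<.6)&(Y<.16)&(Y>.07)&(Z>.16)&(Z<.2)&(hsv[...,1]>50),15): print(n,"bar",rect(q[:,:2]),np.round(q.mean(0),4))
cv2.imwrite("pics/s1.png",np.hstack([cv2.resize(a,(400,480),interpolation=cv2.INTER_CUBIC) for a in ps])[:,:,::-1])
```

```text
t 5.2 pose [473.8 114.5 184.6] [-1.7996e+02 -1.6000e-01 -1.7280e+02] open 10.2 F [ 0.5  0.1 -1.3] -> offset [-0.01   0.015  0.156] yaw 0.0005
side body (array([498.1, 118.4]), array([103.4,  41.3]), 7.5) [0.4974 0.1239 0.1142]
side bar (array([519.3, 121.8]), array([61.8, 14.3]), 7.7) [0.521  0.1241 0.1782]
side bar (array([453.6, 113.9]), array([12.9, 12.1]), 7.1) [0.4532 0.1161 0.1748]
top body (array([519.8, 107.6]), array([59.3, 14.3]), 7.7) [0.5238 0.1066 0.1157]
```

View pics/s1.png

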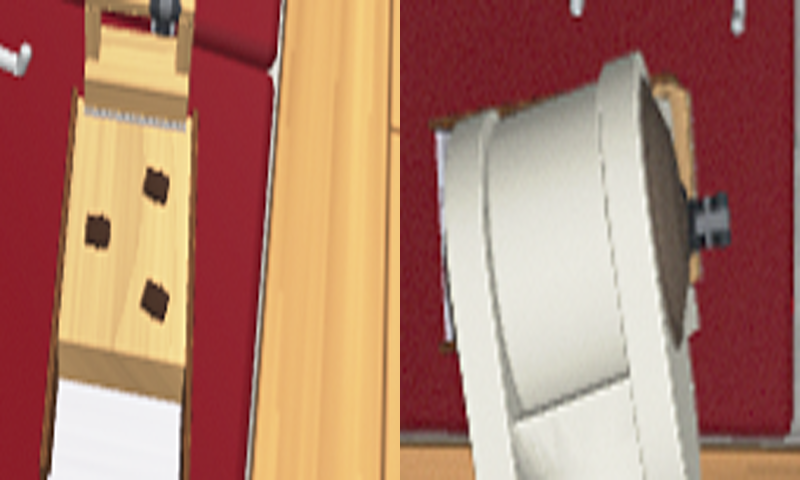

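The side crop shows the scraper centred between the lips at the plate's open end, with edges at (87,105) and (187,125). All three chips are ahead of it, at (155,187), (97,232) and (155,300). Next I'll lower it.

>>> {"fn": "servo_tool", "kwargs": {"rows": [{"offset": [0, 0, 0.08], "yaw": 0, "claw": 1}, {"offset": [0, 0, 0.16], "yaw": 0, "claw": 1}, {"offset": [0, 0, 0.16], "yaw": 0, "claw": 1}, {"offset": [0, 0, 0.16], "yaw": 0, "claw": 1}]}}

```text
time: 5.8
ee_pos: [0.4746, 0.1154, 0.1704]
tcp_rot: [-180.0, 0.0, -172.8]
wrist_force: [1.1, 0.6, -1.0]
opening: 0.0102
grasp_force: 78.5
```

Run:
```python
from h import *
to(474.5-.1236*147,116.2+.992*147,168,187.1)
```

```text
t 5.8 pose [474.6 115.4 170.4] [-180.      0.   -172.79] open 10.2 F [ 1.1  0.6 -1. ] -> offset [-0.003  1.477  0.024] yaw 0.0006
```

>>> {"fn": "servo_tool", "kwargs": {"rows": [{"offset": [0, 0, 0.02], "yaw": 0, "claw": 1}, {"offset": [0, 0, 0.03], "yaw": 0, "claw": 1}, {"offset": [0, 0, 0.03], "yaw": 0, "claw": 1}]}}

```text
time: 6.18
ee_pos: [0.4746, 0.1155, 0.1676]
tcp_rot: [-180.0, 0.0, -172.8]
wrist_force: [-0.4, -1.7, 1.2]
opening: 0.0101
grasp_force: 78.9
```

>>> {"fn": "servo_tool", "kwargs": {"rows": [{"offset": [0, 0.08, 0], "yaw": 0, "claw": 1}, {"offset": [0, 0.16, 0], "yaw": 0, "claw": 1}, {"offset": [0, 0.24, 0], "yaw": 0, "claw": 1}, {"offset": [0, 0.32, 0], "yaw": 0, "claw": 1}, {"offset": [0, 0.4, 0], "yaw": 0, "claw": 1}, {"offset": [0, 0.48, 0], "yaw": 0, "claw": 1}, {"offset": [0, 0.56, 0], "yaw": 0, "claw": 1}, {"offset": [0, 0.64, 0], "yaw": 0, "claw": 1}, {"offset": [0, 0.72, 0], "yaw": 0, "claw": 1}, {"offset": [0, 0.8, 0], "yaw": 0, "claw": 1}]}}

```text
time: 7.42
ee_pos: [0.4645, 0.1954, 0.1676]
tcp_rot: [-180.0, 0.0, -172.8]
wrist_force: [-2.3, -7.8, 22.7]
opening: 0.0104
grasp_force: 82.7
```

Run:
```python
from h import *
to(474.5-.1236*147,116.2+.992*147,168,187.1)
p,d,P=look("side")
cv2.imwrite("pics/s2.png",cv2.resize(p[230:350,230:400],(680,480),interpolation=cv2.INTER_CUBIC)[:,:,::-1])
```

```text
t 7.42 pose [464.5 195.4 167.6] [-1.8000e+02  2.0000e-02 -1.7279e+02] open 10.4 F [-2.3 -7.8 22.7] -> offset [-0.003  0.672 -0.004] yaw 0.0006
```

View pics/s2.png

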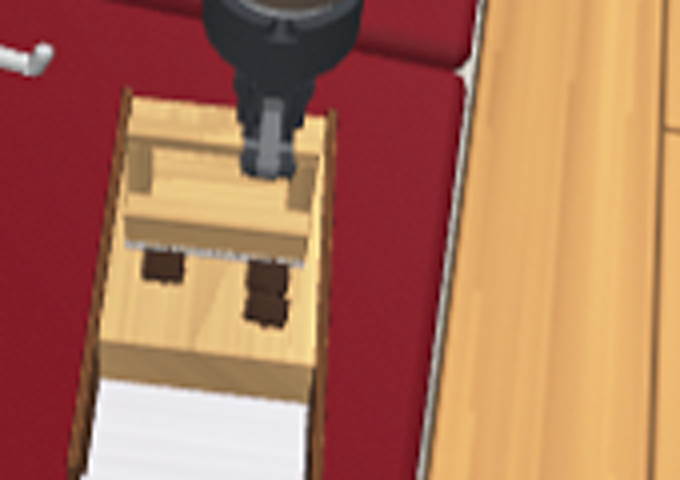

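The chips are lined up ahead of the sole at (163,266), (267,275) and (267,308). I'll carry on, slightly lighter on the plate.

>>> {"fn": "servo_tool", "kwargs": {"rows": [{"offset": [0, 0.08, -0.01], "yaw": 0, "claw": 1}, {"offset": [0, 0.16, -0.01], "yaw": 0, "claw": 1}, {"offset": [0, 0.24, -0.01], "yaw": 0, "claw": 1}, {"offset": [0, 0.32, -0.01], "yaw": 0, "claw": 1}, {"offset": [0, 0.4, -0.01], "yaw": 0, "claw": 1}, {"offset": [0, 0.48, -0.01], "yaw": 0, "claw": 1}, {"offset": [0, 0.56, -0.01], "yaw": 0, "claw": 1}, {"offset": [0, 0.64, -0.01], "yaw": 0, "claw": 1}, {"offset": [0, 0.72, -0.01], "yaw": 0, "claw": 1}, {"offset": [0, 0.72, -0.01], "yaw": 0, "claw": 1}, {"offset": [0, 0.72, -0.01], "yaw": 0, "claw": 1}]}}

```text
time: 8.85
ee_pos: [0.4555, 0.2662, 0.1683]
tcp_rot: [-180.0, -0.0, -172.8]
wrist_force: [0.2, 0.4, -1.8]
opening: 0.0103
grasp_force: 78.9
```

Run:
```python
from h import *
to(474.5-.1236*147,116.2+.992*147,168,187.1)
p,d,P=look("side")
cv2.imwrite("pics/s3.png",cv2.resize(p[230:365,230:400],(680,540),interpolation=cv2.INTER_CUBIC)[:,:,::-1])
```

```text
t 8.85 pose [455.5 266.2 168.3] [-179.99   -0.   -172.78] open 10.3 F [ 0.2  0.4 -1.8] -> offset [-0.003 -0.042  0.003] yaw 0.0007
```

View pics/s3.png

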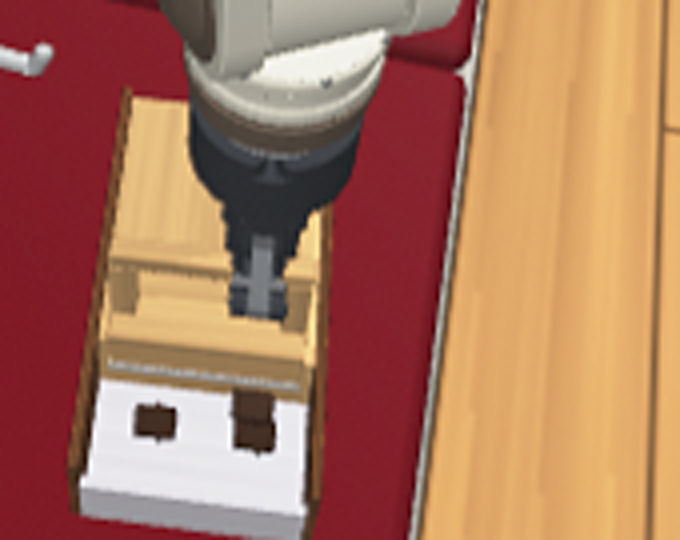

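The chips are in the pan at (155,422), (254,435) and a partly hidden third at (254,405). I'll confirm that after lifting. Now lift and turn towards hook 1.

>>> {"fn": "servo_tool", "kwargs": {"rows": [{"offset": [0, 0, -0.2], "yaw": 0, "claw": 1}, {"offset": [0, 0, -0.4], "yaw": 0, "claw": 1}, {"offset": [0, 0, -0.6], "yaw": 0, "claw": 1}, {"offset": [0, 0, -0.6], "yaw": -0.05, "claw": 1}, {"offset": [0, 0, -0.6], "yaw": -0.1, "claw": 1}, {"offset": [0, 0, -0.6], "yaw": -0.16, "claw": 1}, {"offset": [0, 0, -0.6], "yaw": -0.22, "claw": 1}, {"offset": [0, 0, -0.6], "yaw": -0.28, "claw": 1}, {"offset": [0, 0, -0.6], "yaw": -0.34, "claw": 1}, {"offset": [0, 0, -0.6], "yaw": -0.39, "claw": 1}, {"offset": [0, 0, -0.6], "yaw": -0.44, "claw": 1}, {"offset": [0, 0, -0.6], "yaw": -0.44, "claw": 1}]}}

```text
time: 10.4
ee_pos: [0.4555, 0.266, 0.2283]
tcp_rot: [-180.0, -0.0, -93.7]
wrist_force: [-0.3, 0.8, -0.8]
opening: 0.0104
grasp_force: 78.9
```

Run:
```python
from h import *
to(541.1,171.6,228.5,266.3)
print(get_obs()['q'].round(1))
```

```text
t 10.4 pose [455.5 266.  228.3] [-179.99   -0.    -93.67] open 10.4 F [-0.3  0.8 -0.8] -> offset [ 0.888 -0.914 -0.002] yaw 0.0002
[ 30.3   1.4   3.6  92.2  -0.  -56. ]
```

>>> {"fn": "servo_tool", "kwargs": {"rows": [{"offset": [0.3, -0.3, 0], "yaw": 0, "claw": 1}, {"offset": [0.6, -0.6, 0], "yaw": 0, "claw": 1}, {"offset": [0.89, -0.91, 0], "yaw": 0, "claw": 1}, {"offset": [0.89, -0.91, 0], "yaw": 0, "claw": 1}, {"offset": [0.89, -0.91, 0], "yaw": 0, "claw": 1}]}}

```text
time: 11.02
ee_pos: [0.5406, 0.1716, 0.2282]
tcp_rot: [180.0, 0.0, -93.8]
wrist_force: [0.4, 0.5, -1.3]
opening: 0.0103
grasp_force: 78.9
```

Run:
```python
from h import *
to(625.9,166.1,228.5,266.3)
p,d,P=look("side"); X,Y,Z=[P[...,i] for i in range(3)]; hsv=cv2.cvtColor(p,cv2.COLOR_RGB2HSV)
m=(X>.49)&(X<.6)&(Y>.08)&(Y<.28)
for lo,hi in((.145,.18),(.205,.23)):
  for s,q in blobs(P,m&(Z>lo)&(Z<hi)&(hsv[...,1]>50),15): print(lo,rect(q[:,:2]),np.round(np.percentile(q[:,2],[5,50,95]),4))
cv2.imwrite("pics/s4.png",cv2.resize(p[190:365,180:400],(750,600),interpolation=cv2.INTER_CUBIC)[:,:,::-1])
p,d,P=look("top"); X,Y,Z=[P[...,i] for i in range(3)]
for s,q in blobs(P,(X>.3)&(X<.6)&(Y<.1)&(Y>-.5)&(Z>.098)&(Z<.112),20): print("top",rect(q[:,:2]))
```

```text
t 11.03 pose [540.6 171.6 228.2] [179.97   0.   -93.76] open 10.3 F [ 0.4  0.5 -1.3] -> offset [-0.001 -0.855 -0.003] yaw -0.0003
0.145 (array([544.7, 196.6]), array([104.2,  39.5]), 86.2) [0.1486 0.1597 0.1657]
0.205 (array([546.6, 201.4]), array([94.2, 22.4]), -83.6) [0.2107 0.2254 0.2277]
top (array([ 488.6, -368.5]), array([103.8,  13.4]), 6.9)
top (array([ 482.5, -123.9]), array([101.1,  11.9]), -1.6)
top (array([ 449.4, -247.6]), array([101.9,  13. ]), -11.7)
```

View pics/s4.png

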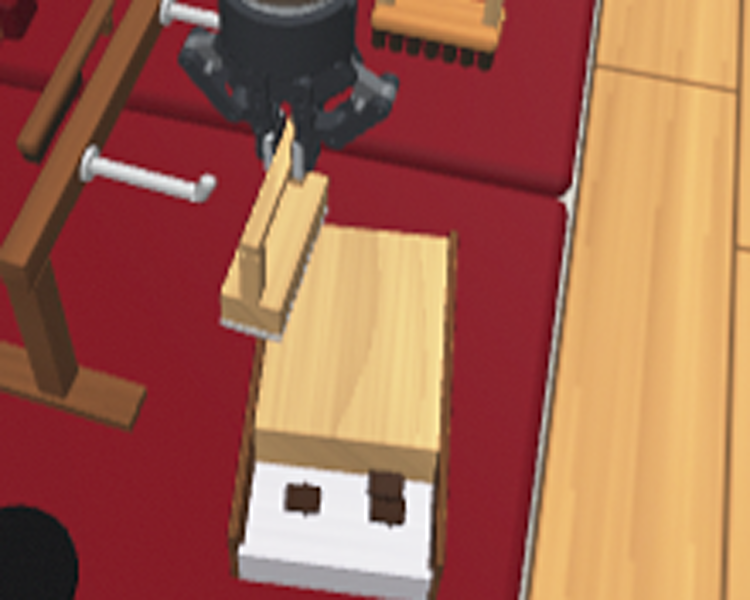

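All three chips are in the pan, at (303,497), (387,508) and (387,483), and the plate is clear. The scraper is lined up in front of hook 1 (tip at (205,185)). Advance, lower and release with a narrow opening.

>>> {"fn": "servo_tool", "kwargs": {"rows": [{"offset": [0, -0.2, 0], "yaw": 0, "claw": 1}, {"offset": [0, -0.4, 0], "yaw": 0, "claw": 1}, {"offset": [0, -0.6, 0], "yaw": 0, "claw": 1}, {"offset": [0, -0.85, 0], "yaw": 0, "claw": 1}, {"offset": [0, -0.85, 0], "yaw": 0, "claw": 1}, {"offset": [0, -0.85, 0.1], "yaw": 0, "claw": 1}, {"offset": [0, -0.85, 0.2], "yaw": 0, "claw": 1}, {"offset": [0, -0.85, 0.27], "yaw": 0, "claw": 1}, {"offset": [0, -0.85, 0.27], "yaw": 0, "claw": 1}]}}

```text
time: 12.25
ee_pos: [0.6251, 0.1664, 0.201]
tcp_rot: [180.0, -0.0, -93.6]
wrist_force: [0.6, 0.1, -1.8]
opening: 0.0102
grasp_force: 79.0
```

Run:
```python
from h import *
to(625.9,166.1,200.5,266.3)
p,d,P=look("side")
cv2.imwrite("pics/s5.png",cv2.resize(p[170:290,170:320],(750,600),interpolation=cv2.INTER_CUBIC)[:,:,::-1])
```

```text
t 12.25 pose [625.1 166.4 201. ] [ 1.7998e+02 -1.0000e-02 -9.3580e+01] open 10.2 F [ 0.6  0.1 -1.8] -> offset [ 0.003 -0.008  0.005] yaw 0.0007
```

View pics/s5.png

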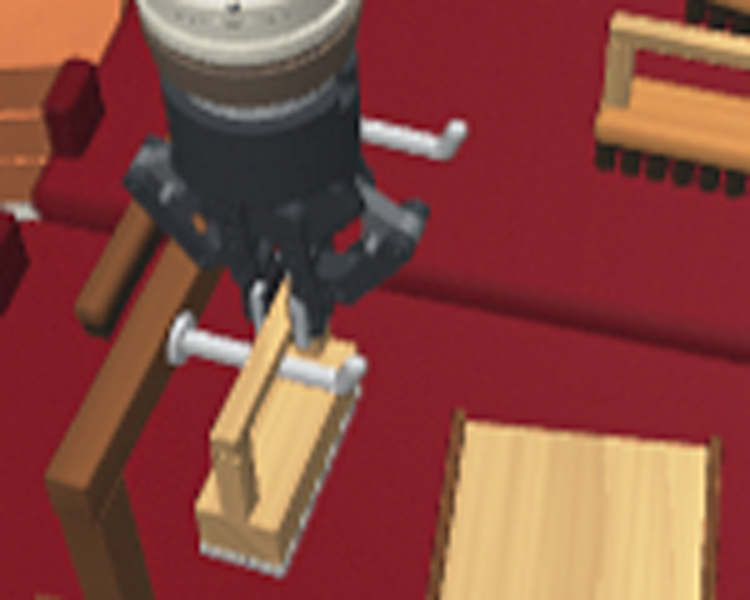

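The rod passes through the bow under the bar (bar crosses it near (265,360)), well clear of the fingers.

>>> {"fn": "servo_tool", "kwargs": {"rows": [{"offset": [0, 0, 0.02], "yaw": 0, "claw": 1}, {"offset": [0, 0, 0.02], "yaw": 0, "claw": 1}, {"offset": [0, 0, 0.02], "yaw": 0, "claw": 0.85}, {"offset": [0, 0, 0.02], "yaw": 0, "claw": 0.75}, {"offset": [0, 0, 0.02], "yaw": 0, "claw": 0.68}, {"offset": [0, 0, 0.02], "yaw": 0, "claw": 0.68}, {"offset": [0, 0, 0.02], "yaw": 0, "claw": 0.68}]}}

```text
time: 13.18
ee_pos: [0.6255, 0.1664, 0.1992]
tcp_rot: [180.0, -0.0, -93.6]
wrist_force: [0.1, 0.5, -0.1]
opening: 0.0273
grasp_force: 0.0
```

>>> {"fn": "servo_tool", "kwargs": {"rows": [{"offset": [0, 0, -0.1], "yaw": 0, "claw": 0.68}, {"offset": [0, 0, -0.25], "yaw": 0, "claw": 0.68}, {"offset": [0, 0, -0.5], "yaw": 0, "claw": 0.68}, {"offset": [0, 0, -0.7], "yaw": 0, "claw": 0.4}, {"offset": [0, 0, -0.7], "yaw": 0, "claw": 0.4}]}}

```text
time: 13.8
ee_pos: [0.6262, 0.1666, 0.272]
tcp_rot: [-179.8, 0.1, -93.6]
wrist_force: [-0.3, 0.7, -0.5]
opening: 0.051
grasp_force: 0.0
```

```bash
cat >> h.py <<'E'
def bars():
    for n in("top","side"):
        p,d,P=look(n); X,Y,Z=[P[...,i] for i in range(3)]
        for s,q in blobs(P,(X>.3)&(X<.6)&(Y<.1)&(Y>-.5)&(Z>.098)&(Z<.112),20): print(n,"bar",rect(q[:,:2]))
        hsv=cv2.cvtColor(p,cv2.COLOR_RGB2HSV)
        for s,q in blobs(P,(X>.53)&(X<.655)&(Z>.187)&(Z<.21)&(hsv[...,1]>50)&(abs(Y)<.4),15): print(n,"hung",rect(q[:,:2]),np.round(np.median(q[:,2]),4))
    return
E
python3 - <<'E'
from h import *
bars()
to(484-24,-123.2-.6,270,178.7)
E
```

```text
top bar (array([ 488.6, -368. ]), array([103.7,  13.7]), 6.8)
top bar (array([ 482.6, -123. ]), array([101. ,  11.5]), -0.6)
top bar (array([ 449.6, -247.6]), array([102.7,  13. ]), -12.2)
top hung (array([ 647.3, -214. ]), array([219.3,  14.8]), 89.7) 0.1939
top hung (array([624.9, 155.9]), array([34.5, 12. ]), 85.5) 0.1981
side bar (array([ 490.6, -367. ]), array([101.8,  14.3]), 8.8)
side bar (array([ 452.6, -246.3]), array([102.8,  18.5]), -11.3)
side bar (array([ 485.3, -123.3]), array([102.6,  15.7]), -2.3)
side hung (array([ 648.8, -213. ]), array([222.6,  13.4]), 89.5) 0.1932
side hung (array([629.4, 190.4]), array([105.2,  13.5]), 86.1) 0.1975
t 13.9 pose [625.7 166.4 269.3] [-179.98    0.    -93.59] open 51.1 F [ 0.8 -0.3  0.5] -> offset [ 3.     1.472 -0.007] yaw 0.4873
```

>>> {"fn": "servo_tool", "kwargs": {"rows": [{"offset": [0.5, 0.25, 0], "yaw": 0, "claw": 0.4}, {"offset": [1, 0.49, 0], "yaw": 0, "claw": 0.4}]}}

```text
time: 14.15
ee_pos: [0.5694, 0.069, 0.2675]
tcp_rot: [179.9, -0.0, -93.5]
wrist_force: [0.6, -0.5, 0.7]
opening: 0.0514
grasp_force: 0.0
```

>>> {"fn": "servo_tool", "kwargs": {"rows": [{"offset": [0.5, 0.25, 0], "yaw": 0, "claw": 0.4}, {"offset": [1, 0.49, 0], "yaw": 0, "claw": 0.4}]}}

```text
time: 14.4
ee_pos: [0.5138, -0.0283, 0.2682]
tcp_rot: [179.9, -0.0, -93.6]
wrist_force: [1.2, -0.3, -0.2]
opening: 0.0514
grasp_force: 0.0
```

>>> {"fn": "servo_tool", "kwargs": {"rows": [{"offset": [0.5, 0.25, 0], "yaw": 0.05, "claw": 0.4}, {"offset": [1, 0.49, 0], "yaw": 0.1, "claw": 0.4}, {"offset": [1, 0.49, 0], "yaw": 0.16, "claw": 0.4}, {"offset": [1, 0.49, 0], "yaw": 0.22, "claw": 0.4}, {"offset": [1, 0.49, 0], "yaw": 0.28, "claw": 0.4}, {"offset": [1, 0.49, 0.3], "yaw": 0.34, "claw": 0.4}, {"offset": [1, 0.49, 0.6], "yaw": 0.4, "claw": 0.4}, {"offset": [1, 0.49, 0.9], "yaw": 0.46, "claw": 0.4}, {"offset": [1, 0.49, 1], "yaw": 0.487, "claw": 0.4}, {"offset": [1, 0.49, 1], "yaw": 0.487, "claw": 0.4}]}}

```text
time: 15.65
ee_pos: [0.4592, -0.1235, 0.1677]
tcp_rot: [180.0, -0.2, 178.8]
wrist_force: [-0.3, 0.2, -0.3]
opening: 0.0513
grasp_force: 0.0
```

Run:
```python
from h import *
to(484-23.6,-123.2+.4,105,179)
bars()
```

```text
t 15.65 pose [ 459.2 -123.5  167.7] [ 1.7996e+02 -1.5000e-01  1.7880e+02] open 51.3 F [-0.3  0.2 -0.3] -> offset [-0.012  0.008  0.627] yaw -0.0011
top bar (array([ 488.5, -368.1]), array([103.6,  13.8]), 8.0)
top hung (array([ 647.4, -212.3]), array([221.4,  14.7]), 89.5) 0.1942
top hung (array([627.2, 190.7]), array([104.3,  12.2]), 86.3) 0.1982
side bar (array([ 532.8, -361.8]), array([18.4, 13. ]), 25.0)
side bar (array([ 425.1, -242.4]), array([47.8, 18.3]), -8.9)
side bar (array([ 485.2, -123.7]), array([102.6,  15.5]), -1.2)
side hung (array([ 650.9, -211.3]), array([218.8,  12. ]), 88.1) 0.1932
side hung (array([629.2, 190.6]), array([104.6,  13.2]), 86.3) 0.1976
```

>>> {"fn": "servo_tool", "kwargs": {"rows": [{"offset": [0, 0, 0.35], "yaw": 0, "claw": 0.4}, {"offset": [0, 0, 0.63], "yaw": 0, "claw": 0.4}, {"offset": [0, 0, 0.63], "yaw": 0, "claw": 0.7}, {"offset": [0, 0, 0.63], "yaw": 0, "claw": 1}, {"offset": [0, 0, 0.63], "yaw": 0, "claw": 1}, {"offset": [0, 0, 0.63], "yaw": 0, "claw": 1}, {"offset": [0, 0, 0.63], "yaw": 0, "claw": 1}, {"offset": [0, 0, 0.63], "yaw": 0, "claw": 1}]}}

```text
time: 16.75
ee_pos: [0.4608, -0.1241, 0.108]
tcp_rot: [-180.0, 0.1, 178.8]
wrist_force: [-0.8, -1.0, 6.4]
opening: 0.0103
grasp_force: 80.2
```

>>> {"fn": "servo_tool", "kwargs": {"rows": [{"offset": [0, 0, -0.3], "yaw": 0, "claw": 1}, {"offset": [0, 0, -0.6], "yaw": 0, "claw": 1}, {"offset": [0, 0, -1], "yaw": 0, "claw": 1}, {"offset": [0, 0, -1], "yaw": 0, "claw": 1}]}}

```text
time: 17.25
ee_pos: [0.4613, -0.1241, 0.2098]
tcp_rot: [-179.9, 0.3, 178.8]
wrist_force: [-0.5, -0.5, -1.7]
opening: 0.0101
grasp_force: 79.2
```

Run:
```python
from h import *
to(618.4-84.8-1.5,50+5.5-23.6,228.5,266.3)
bars()
```

```text
t 17.25 pose [ 461.3 -124.1  209.8] [-179.93    0.31  178.77] open 10.1 F [-0.5 -0.5 -1.7] -> offset [-0.674  1.575 -0.187] yaw -0.4863
top bar (array([ 488.6, -367.6]), array([103.5,  12.9]), 7.1)
top hung (array([ 648.7, -209.7]), array([227.1,  14.6]), 89.0) 0.194
top hung (array([627.3, 190.2]), array([103.6,  12.2]), 86.2) 0.1978
side bar (array([ 522.1, -364.1]), array([38.8, 17.6]), 9.1)
side bar (array([ 428.2, -242. ]), array([53.3, 15.4]), -12.0)
side bar (array([ 504.6, -107.3]), array([30.5, 14.9]), 33.0)
side bar (array([ 477.6, -105. ]), array([25.2,  9. ]), -1.4)
side hung (array([ 648.7, -216.6]), array([212.4,  13.8]), 89.4) 0.1931
side hung (array([ 533.9, -123. ]), array([11.8,  6.2]), 83.2) 0.1995
side hung (array([629.2, 191.1]), array([103.5,  12.9]), 86.7) 0.1975
```

>>> {"fn": "servo_tool", "kwargs": {"rows": [{"offset": [0, 0, -0.19], "yaw": -0.04, "claw": 1}, {"offset": [0, 0.1, -0.19], "yaw": -0.1, "claw": 1}, {"offset": [0, 0.2, -0.19], "yaw": -0.16, "claw": 1}, {"offset": [0, 0.3, -0.19], "yaw": -0.22, "claw": 1}, {"offset": [0, 0.5, -0.19], "yaw": -0.28, "claw": 1}, {"offset": [0, 0.7, -0.19], "yaw": -0.34, "claw": 1}, {"offset": [0, 0.9, -0.19], "yaw": -0.4, "claw": 1}, {"offset": [0, 0.9, -0.19], "yaw": -0.45, "claw": 1}, {"offset": [0, 0.9, -0.19], "yaw": -0.486, "claw": 1}, {"offset": [0, 0.9, -0.19], "yaw": -0.486, "claw": 1}]}}

```text
time: 18.6
ee_pos: [0.4616, -0.0337, 0.2241]
tcp_rot: [179.9, 0.0, -93.8]
wrist_force: [-0.1, 0.6, -0.3]
opening: 0.0104
grasp_force: 79.1
```

Run:
```python
from h import *
to(618.4-84.8-1.5,50+5.5-23.6,228.5,266.3)
```

```text
t 18.6 pose [461.6 -33.7 224.1] [179.89   0.   -93.8 ] open 10.4 F [-0.1  0.6 -0.3] -> offset [-0.701 -0.659 -0.044] yaw -0.0006
```

>>> {"fn": "servo_tool", "kwargs": {"rows": [{"offset": [-0.35, -0.2, -0.04], "yaw": 0, "claw": 1}, {"offset": [-0.7, -0.4, -0.04], "yaw": 0, "claw": 1}, {"offset": [-0.7, -0.66, -0.04], "yaw": 0, "claw": 1}, {"offset": [-0.7, -0.66, -0.04], "yaw": 0, "claw": 1}, {"offset": [-0.7, -0.66, -0.04], "yaw": 0, "claw": 1}]}}

```text
time: 19.23
ee_pos: [0.5319, 0.0315, 0.2287]
tcp_rot: [179.9, -0.0, -93.9]
wrist_force: [-0.1, -0.8, -0.9]
opening: 0.0102
grasp_force: 79.1
```

```bash
cat >> h.py <<'E'
def held(x,y):
    "rectangles of held body top and bar near x,y (mm)"
    for n in("side","top"):
        p,d,P=look(n); X,Y,Z=[P[...,i] for i in range(3)]; hsv=cv2.cvtColor(p,cv2.COLOR_RGB2HSV)
        m=(abs(X-x/1000)<.06)&(abs(Y-y/1000)<.09)&(hsv[...,1]>50)
        for lo,hi in((.145,.178),(.206,.232)):
            for s,q in blobs(P,m&(Z>lo)&(Z<hi),25): print(n,lo,rect(q[:,:2]),np.round(np.percentile(q[:,2],[5,50,95]),4))
E
python3 - <<'E'
from h import *
to(618.4-1.5,50-23.6,228.5,266.3)
held(533.6,55.5)
E
```

```text
t 19.23 pose [531.9  31.5 228.7] [ 1.7992e+02 -1.0000e-02 -9.3870e+01] open 10.2 F [-0.1 -0.8 -0.9] -> offset [-0.006 -0.851  0.002] yaw -0.0009
side 0.145 (array([536.2,  56.5]), array([108.8,  48.4]), 85.7) [0.1518 0.1592 0.1674]
side 0.206 (array([538.6,  57.7]), array([102.2,  22.2]), -82.6) [0.2113 0.225  0.2276]
```

Aligned. Same hang sequence as before.

>>> {"fn": "servo_tool", "kwargs": {"rows": [{"offset": [0, -0.2, 0], "yaw": 0, "claw": 1}, {"offset": [0, -0.4, 0], "yaw": 0, "claw": 1}, {"offset": [0, -0.6, 0], "yaw": 0, "claw": 1}, {"offset": [0, -0.85, 0], "yaw": 0, "claw": 1}, {"offset": [0, -0.85, 0], "yaw": 0, "claw": 1}, {"offset": [0, -0.85, 0.1], "yaw": 0, "claw": 1}, {"offset": [0, -0.85, 0.2], "yaw": 0, "claw": 1}, {"offset": [0, -0.85, 0.28], "yaw": 0, "claw": 1}, {"offset": [0, -0.85, 0.29], "yaw": 0, "claw": 1}, {"offset": [0, -0.85, 0.29], "yaw": 0, "claw": 1}]}}

```text
time: 20.58
ee_pos: [0.6169, 0.0261, 0.2007]
tcp_rot: [-180.0, 0.0, -93.8]
wrist_force: [-1.9, -0.6, 3.3]
opening: 0.0099
grasp_force: 79.8
```

Run:
```python
from h import *
to(618.4-1.5,50-23.6,200,266.3)
p,d,P=look("side")
cv2.imwrite("pics/s6.png",cv2.resize(p[140:260,200:350],(750,600),interpolation=cv2.INTER_CUBIC)[:,:,::-1])
```

```text
t 20.57 pose [616.9  26.1 200.7] [-179.98    0.    -93.76] open 9.9 F [-1.9 -0.6  3.3] -> offset [-0.003 -0.     0.007] yaw -0.0004
```

View pics/s6.png

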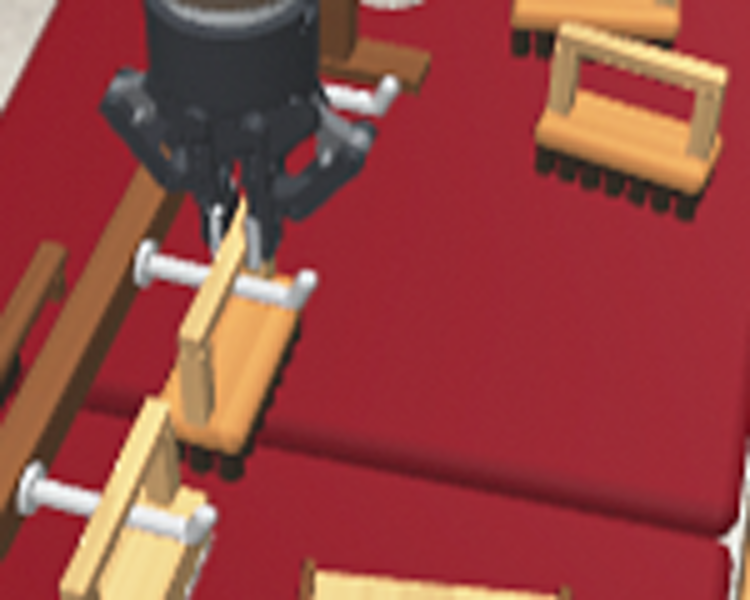

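Brush 1's bar rests on hook 2 (crossing near (215,285)), and the scraper hangs on hook 1 at lower left. Release and rise.

>>> {"fn": "servo_tool", "kwargs": {"rows": [{"offset": [0, 0, 0], "yaw": 0, "claw": 0.85}, {"offset": [0, 0, 0], "yaw": 0, "claw": 0.75}, {"offset": [0, 0, 0], "yaw": 0, "claw": 0.68}, {"offset": [0, 0, 0], "yaw": 0, "claw": 0.68}, {"offset": [0, 0, 0], "yaw": 0, "claw": 0.68}, {"offset": [0, 0, -0.1], "yaw": 0, "claw": 0.68}, {"offset": [0, 0, -0.25], "yaw": 0, "claw": 0.68}, {"offset": [0, 0, -0.5], "yaw": 0, "claw": 0.68}, {"offset": [0, 0, -0.7], "yaw": 0, "claw": 0.4}, {"offset": [0, 0, -0.7], "yaw": 0, "claw": 0.4}]}}

```text
time: 21.88
ee_pos: [0.618, 0.0262, 0.2729]
tcp_rot: [-179.8, 0.0, -93.8]
wrist_force: [-0.3, -0.2, -0.7]
opening: 0.0512
grasp_force: 0.0
```

Run:
```python
from h import *
bars()
to(427.9,-242.1,270,168)
```

```text
top bar (array([ 488.5, -368.2]), array([103.9,  14. ]), 7.2)
top bar (array([ 449.7, -247.9]), array([103. ,  13.1]), -11.8)
top hung (array([ 647.2, -214.2]), array([218.6,  14.9]), 89.7) 0.1938
top hung (array([628.1, 202.4]), array([81.6, 12.4]), 86.2) 0.1976
side bar (array([ 490.6, -366.6]), array([102. ,  18.4]), 4.4)
side bar (array([ 452.7, -247.8]), array([103.8,  16.3]), -12.3)
side hung (array([ 648.1, -278.2]), array([83.2, 12.9]), -89.8) 0.1933
side hung (array([620.4,  50.8]), array([105.5,  12.4]), 85.2) 0.1974
side hung (array([629.4, 191.3]), array([104.1,  13.1]), 86.4) 0.1976
t 21.98 pose [617.4  26.1 270.3] [-179.98    0.    -93.77] open 51.7 F [ 0.7 -0.4 -0.7] -> offset [2.801 1.715 0.003] yaw 0.5457
```

>>> {"fn": "servo_tool", "kwargs": {"rows": [{"offset": [0.46, 0.28, 0], "yaw": 0, "claw": 0.4}, {"offset": [0.93, 0.57, 0], "yaw": 0, "claw": 0.4}]}}

```text
time: 22.22
ee_pos: [0.5534, -0.0635, 0.2687]
tcp_rot: [179.9, -0.0, -93.7]
wrist_force: [0.0, -0.7, -0.4]
opening: 0.0512
grasp_force: 0.0
```

>>> {"fn": "servo_tool", "kwargs": {"rows": [{"offset": [0.46, 0.28, 0], "yaw": 0, "claw": 0.4}, {"offset": [0.93, 0.57, 0], "yaw": 0, "claw": 0.4}]}}

```text
time: 22.48
ee_pos: [0.4899, -0.153, 0.2692]
tcp_rot: [179.9, 0.0, -93.7]
wrist_force: [0.3, -1.2, 0.9]
opening: 0.0513
grasp_force: 0.0
```

>>> {"fn": "servo_tool", "kwargs": {"rows": [{"offset": [0.46, 0.28, 0], "yaw": 0.05, "claw": 0.4}, {"offset": [0.94, 0.57, 0], "yaw": 0.1, "claw": 0.4}, {"offset": [0.94, 0.57, 0], "yaw": 0.16, "claw": 0.4}, {"offset": [0.94, 0.57, 0], "yaw": 0.22, "claw": 0.4}, {"offset": [0.94, 0.57, 0], "yaw": 0.28, "claw": 0.4}, {"offset": [0.94, 0.57, 0], "yaw": 0.34, "claw": 0.4}, {"offset": [0.94, 0.57, 0.3], "yaw": 0.4, "claw": 0.4}, {"offset": [0.94, 0.57, 0.6], "yaw": 0.46, "claw": 0.4}, {"offset": [0.94, 0.57, 0.9], "yaw": 0.51, "claw": 0.4}, {"offset": [0.94, 0.57, 1], "yaw": 0.546, "claw": 0.4}, {"offset": [0.94, 0.57, 1], "yaw": 0.546, "claw": 0.4}]}}

```text
time: 23.85
ee_pos: [0.4275, -0.2416, 0.1687]
tcp_rot: [180.0, -0.2, 168.0]
wrist_force: [0.5, -0.3, -0.3]
opening: 0.0511
grasp_force: 0.0
```

Run:
```python
from h import *
to(428.1,-242.5,105,168)
bars()
```

```text
t 23.85 pose [ 427.5 -241.6  168.7] [ 1.7995e+02 -1.5000e-01  1.6800e+02] open 51.1 F [ 0.5 -0.3 -0.3] -> offset [-0.008 -0.008  0.637] yaw 0.0
top bar (array([ 520.8, -363.6]), array([38.3, 11.9]), 8.4)
top bar (array([ 473. , -252.5]), array([55., 12.]), -11.4)
top hung (array([ 647.5, -215. ]), array([215.2,  14.5]), 89.7) 0.1937
top hung (array([627.6, 190.6]), array([104.1,  13.1]), 86.4) 0.1977
top hung (array([618.4,  49.4]), array([101.7,  12.2]), 86.0) 0.1978
side bar (array([ 501.8, -366.2]), array([79.4, 16.7]), 7.9)
side bar (array([ 452.2, -248.2]), array([102. ,  15.3]), -11.9)
side hung (array([ 648.5, -220.5]), array([202.4,  12.8]), 89.9) 0.1932
side hung (array([620.3,  50.5]), array([103.4,  12.2]), 85.9) 0.1973
side hung (array([629. , 190.9]), array([104.3,  12.4]), 86.2) 0.1975
```

>>> {"fn": "servo_tool", "kwargs": {"rows": [{"offset": [-0.01, -0.01, 0.35], "yaw": 0, "claw": 0.4}, {"offset": [-0.01, -0.01, 0.63], "yaw": 0, "claw": 0.4}, {"offset": [-0.01, -0.01, 0.63], "yaw": 0, "claw": 0.7}, {"offset": [-0.01, -0.01, 0.63], "yaw": 0, "claw": 1}, {"offset": [-0.01, -0.01, 0.63], "yaw": 0, "claw": 1}, {"offset": [-0.01, -0.01, 0.63], "yaw": 0, "claw": 1}, {"offset": [-0.01, -0.01, 0.63], "yaw": 0, "claw": 1}, {"offset": [-0.01, -0.01, 0.63], "yaw": 0, "claw": 1}]}}

```text
time: 24.95
ee_pos: [0.4297, -0.2437, 0.1089]
tcp_rot: [-179.9, 0.1, 168.0]
wrist_force: [-1.5, -0.0, 6.4]
opening: 0.0099
grasp_force: 80.6
```

>>> {"fn": "servo_tool", "kwargs": {"rows": [{"offset": [0, 0, -0.3], "yaw": 0, "claw": 1}, {"offset": [0, 0, -0.6], "yaw": 0, "claw": 1}, {"offset": [0, 0, -1], "yaw": 0, "claw": 1}, {"offset": [0, 0, -1], "yaw": 0, "claw": 1}]}}

```text
time: 25.45
ee_pos: [0.4302, -0.2438, 0.2107]
tcp_rot: [-179.9, 0.3, 168.0]
wrist_force: [0.6, -0.1, -2.2]
opening: 0.0097
grasp_force: 79.5
```

Run:
```python
from h import *
to(609.4-84.8-1.5,-89.7+5.5-23.6,228.5,266.3)
```

```text
t 25.45 pose [ 430.2 -243.8  210.7] [-179.91    0.3   167.96] open 9.7 F [ 0.6 -0.1 -2.2] -> offset [-0.625  1.524 -0.178] yaw -0.5463
```

>>> {"fn": "servo_tool", "kwargs": {"rows": [{"offset": [0, 0, -0.19], "yaw": -0.04, "claw": 1}, {"offset": [0, 0.1, -0.19], "yaw": -0.1, "claw": 1}, {"offset": [0, 0.2, -0.19], "yaw": -0.16, "claw": 1}, {"offset": [0, 0.3, -0.19], "yaw": -0.22, "claw": 1}, {"offset": [0, 0.5, -0.19], "yaw": -0.28, "claw": 1}, {"offset": [0, 0.7, -0.19], "yaw": -0.34, "claw": 1}, {"offset": [0, 0.9, -0.19], "yaw": -0.4, "claw": 1}, {"offset": [0, 0.9, -0.19], "yaw": -0.45, "claw": 1}, {"offset": [0, 0.9, -0.19], "yaw": -0.5, "claw": 1}, {"offset": [0, 0.9, -0.19], "yaw": -0.546, "claw": 1}, {"offset": [0, 0.9, -0.19], "yaw": -0.546, "claw": 1}]}}

```text
time: 26.82
ee_pos: [0.4477, -0.1551, 0.2255]
tcp_rot: [179.9, 0.0, -93.8]
wrist_force: [0.5, 0.2, -1.3]
opening: 0.0102
grasp_force: 79.4
```

Run:
```python
from h import *
to(609.4-84.8-1.5,-89.7+5.5-23.6,228.5,266.3)
```

```text
t 26.82 pose [ 447.7 -155.1  225.5] [ 1.7995e+02  1.0000e-02 -9.3810e+01] open 10.2 F [ 0.5  0.2 -1.3] -> offset [-0.522 -0.721 -0.03 ] yaw -0.0006
```

>>> {"fn": "servo_tool", "kwargs": {"rows": [{"offset": [-0.3, -0.3, -0.03], "yaw": 0, "claw": 1}, {"offset": [-0.52, -0.5, -0.03], "yaw": 0, "claw": 1}, {"offset": [-0.52, -0.72, -0.03], "yaw": 0, "claw": 1}, {"offset": [-0.52, -0.72, -0.03], "yaw": 0, "claw": 1}, {"offset": [-0.52, -0.72, -0.03], "yaw": 0, "claw": 1}]}}

```text
time: 27.45
ee_pos: [0.5226, -0.1081, 0.2289]
tcp_rot: [179.9, 0.0, -93.9]
wrist_force: [-0.1, -0.4, -1.4]
opening: 0.0101
grasp_force: 79.4
```

Run:
```python
from h import *
to(609.4-1.5,-89.7-23.6,228.5,266.3)
held(524.6,-84.2)
```

```text
t 27.45 pose [ 522.6 -108.1  228.9] [179.94   0.   -93.88] open 10.1 F [-0.1 -0.4 -1.4] -> offset [-0.006 -0.854  0.004] yaw -0.001
side 0.145 (array([527., -84.]), array([109.,  48.]), 86.4) [0.1509 0.1583 0.1682]
side 0.206 (array([527.5, -84.3]), array([106.9,  17.1]), -89.2) [0.2096 0.2242 0.2264]
top 0.145 (array([526.8, -49.7]), array([47.6, 36.2]), 0.3) [0.1547 0.1581 0.1629]
top 0.206 (array([525.9, -46.6]), array([26.1, 10.6]), 89.9) [0.2209 0.2247 0.2277]
```

Brush 2 is aligned for hook 3. I'll hang it, check the force, and then release.

>>> {"fn": "servo_tool", "kwargs": {"rows": [{"offset": [0, -0.2, 0], "yaw": 0, "claw": 1}, {"offset": [0, -0.4, 0], "yaw": 0, "claw": 1}, {"offset": [0, -0.6, 0], "yaw": 0, "claw": 1}, {"offset": [0, -0.85, 0], "yaw": 0, "claw": 1}, {"offset": [0, -0.85, 0], "yaw": 0, "claw": 1}, {"offset": [0, -0.85, 0.1], "yaw": 0, "claw": 1}, {"offset": [0, -0.85, 0.2], "yaw": 0, "claw": 1}, {"offset": [0, -0.85, 0.28], "yaw": 0, "claw": 1}, {"offset": [0, -0.85, 0.29], "yaw": 0, "claw": 1}, {"offset": [0, -0.85, 0.29], "yaw": 0, "claw": 1}]}}

```text
time: 28.8
ee_pos: [0.6073, -0.1136, 0.2015]
tcp_rot: [-179.9, -0.0, -93.8]
wrist_force: [-3.6, -1.0, 7.1]
opening: 0.01
grasp_force: 80.8
```

Run:
```python
from h import *
to(609.4-1.5,-89.7-23.6,200.5,266.3)
bars()
```

```text
t 28.8 pose [ 607.3 -113.6  201.5] [-1.7994e+02 -1.0000e-02 -9.3770e+01] open 10.0 F [-3.6 -1.   7.1] -> offset [-0.004 -0.005  0.01 ] yaw -0.0004
top bar (array([ 488.4, -368.1]), array([104. ,  12.5]), 7.1)
top hung (array([ 646.9, -298.1]), array([49.7, 14.3]), 89.5) 0.1943
top hung (array([627.4, 190.5]), array([104.1,  12.5]), 86.3) 0.1978
top hung (array([618.6,  49.4]), array([101.7,  12.2]), 85.9) 0.198
top hung (array([610.8, -55.3]), array([32.7, 11.7]), -90.0) 0.1975
side bar (array([ 490.7, -367.1]), array([101.8,  15.5]), 6.6)
side bar (array([593.3, -54.2]), array([36. ,  4.2]), 81.0)
side bar (array([598.2,  27.4]), array([49.7,  2.3]), 85.8)
side hung (array([610.8, -85. ]), array([94.3, 12. ]), 86.7) 0.1972
side hung (array([620.6,  50.4]), array([103.8,  12.8]), 86.3) 0.1972
side hung (array([629.1, 191. ]), array([103.9,  13.8]), 86.5) 0.1975
```

>>> {"fn": "servo_tool", "kwargs": {"rows": [{"offset": [0, 0, 0], "yaw": 0, "claw": 0.85}, {"offset": [0, 0, 0], "yaw": 0, "claw": 0.75}, {"offset": [0, 0, 0], "yaw": 0, "claw": 0.68}, {"offset": [0, 0, 0], "yaw": 0, "claw": 0.68}, {"offset": [0, 0, 0], "yaw": 0, "claw": 0.68}, {"offset": [0, 0, -0.1], "yaw": 0, "claw": 0.68}, {"offset": [0, 0, -0.25], "yaw": 0, "claw": 0.68}, {"offset": [0, 0, -0.5], "yaw": 0, "claw": 0.68}, {"offset": [0, 0, -0.7], "yaw": 0, "claw": 0.4}, {"offset": [0, 0, -0.7], "yaw": 0, "claw": 0.4}]}}

```text
time: 30.15
ee_pos: [0.6086, -0.1138, 0.2729]
tcp_rot: [-179.8, -0.0, -93.8]
wrist_force: [0.7, -0.0, -0.4]
opening: 0.051
grasp_force: 0.0
```

Run:
```python
from h import *
bars()
to(466.2,-370.5,270,187.2)
```

```text
top bar (array([ 488.6, -368.3]), array([103.7,  13.8]), 6.5)
top hung (array([ 646.6, -308.7]), array([28.1, 14.9]), 88.6) 0.1939
top hung (array([627.3, 190.9]), array([104.7,  12.1]), 86.1) 0.1979
top hung (array([618.8,  49.5]), array([102. ,  12.4]), 86.0) 0.1975
top hung (array([610.6, -56.7]), array([35.4, 11.7]), 88.8) 0.1985
side bar (array([ 490.9, -368.6]), array([101.7,  18.5]), 5.2)
side bar (array([593.1, -52.3]), array([39.,  5.]), 81.0)
side bar (array([597.9,  26.7]), array([51.8,  2.2]), 85.9)
side hung (array([ 653.5, -191. ]), array([159.3,  10.5]), 86.6) 0.193
side hung (array([610.7, -90.4]), array([103.8,  13. ]), 85.9) 0.1969
side hung (array([620.4,  50.1]), array([104.6,  13. ]), 86.4) 0.1972
side hung (array([629.1, 191.5]), array([105.2,  13.1]), 86.5) 0.1976
t 30.25 pose [ 608.1 -113.6  270.3] [-179.98   -0.    -93.76] open 50.9 F [ 0.1  0.7 -0.6] -> offset [2.656 1.247 0.003] yaw 0.4391
```

>>> {"fn": "servo_tool", "kwargs": {"rows": [{"offset": [0.45, 0.21, 0], "yaw": 0, "claw": 0.4}, {"offset": [0.89, 0.42, 0], "yaw": 0, "claw": 0.4}]}}

```text
time: 30.5
ee_pos: [0.5595, -0.2002, 0.2689]
tcp_rot: [179.9, 0.0, -93.7]
wrist_force: [0.3, 0.6, 0.5]
opening: 0.0516
grasp_force: 0.0
```

>>> {"fn": "servo_tool", "kwargs": {"rows": [{"offset": [0.45, 0.21, 0], "yaw": 0, "claw": 0.4}, {"offset": [0.89, 0.42, 0], "yaw": 0, "claw": 0.4}]}}

```text
time: 30.75
ee_pos: [0.5113, -0.2869, 0.2692]
tcp_rot: [179.9, 0.0, -93.8]
wrist_force: [1.9, -0.1, 0.6]
opening: 0.0517
grasp_force: 0.0
```

>>> {"fn": "servo_tool", "kwargs": {"rows": [{"offset": [0.45, 0.21, 0], "yaw": 0.05, "claw": 0.4}, {"offset": [0.88, 0.41, 0], "yaw": 0.1, "claw": 0.4}, {"offset": [0.88, 0.41, 0], "yaw": 0.16, "claw": 0.4}, {"offset": [0.88, 0.41, 0], "yaw": 0.22, "claw": 0.4}, {"offset": [0.88, 0.41, 0], "yaw": 0.28, "claw": 0.4}, {"offset": [0.88, 0.41, 0.3], "yaw": 0.34, "claw": 0.4}, {"offset": [0.88, 0.41, 0.6], "yaw": 0.4, "claw": 0.4}, {"offset": [0.88, 0.41, 0.9], "yaw": 0.439, "claw": 0.4}, {"offset": [0.88, 0.41, 1], "yaw": 0.439, "claw": 0.4}, {"offset": [0.88, 0.41, 1], "yaw": 0.439, "claw": 0.4}]}}

```text
time: 32.0
ee_pos: [0.4654, -0.3706, 0.1698]
tcp_rot: [179.9, -0.1, -172.6]
wrist_force: [-0.4, -0.1, 0.1]
opening: 0.0512
grasp_force: 0.0
```

Run:
```python
from h import *
to(466.2,-370.8,105,187)
bars()
```

```text
t 32.0 pose [ 465.4 -370.6  169.8] [ 1.7995e+02 -5.0000e-02 -1.7262e+02] open 51.2 F [-0.4 -0.1  0.1] -> offset [-0.007 -0.003  0.648] yaw 0.0021
top bar (array([ 507.3, -365.6]), array([66. , 12.9]), 6.3)
top hung (array([ 649.3, -213.6]), array([218. ,  14.4]), 88.5) 0.1937
top hung (array([627. , 190.7]), array([104.5,  12.1]), 86.4) 0.1981
top hung (array([618.6,  49.5]), array([101.8,  12.3]), 86.1) 0.198
top hung (array([608.8, -90.7]), array([103.3,  12. ]), 85.9) 0.1979
side bar (array([ 490.6, -367.2]), array([101.8,  16.6]), 7.4)
side bar (array([598. ,  27.3]), array([51.8,  2.7]), 87.1)
side hung (array([ 648.2, -215.8]), array([214.4,  13.4]), 89.8) 0.1933
side hung (array([611. , -88.9]), array([104. ,  12.7]), 85.2) 0.1972
side hung (array([620.7,  49.9]), array([105.9,  12.9]), 86.0) 0.1973
side hung (array([629. , 190.7]), array([104.1,  13.3]), 86.4) 0.1975
```

>>> {"fn": "servo_tool", "kwargs": {"rows": [{"offset": [-0.01, 0, 0.35], "yaw": 0, "claw": 0.4}, {"offset": [-0.01, 0, 0.63], "yaw": 0, "claw": 0.4}, {"offset": [-0.01, 0, 0.63], "yaw": 0, "claw": 0.7}, {"offset": [-0.01, 0, 0.63], "yaw": 0, "claw": 1}, {"offset": [-0.01, 0, 0.63], "yaw": 0, "claw": 1}, {"offset": [-0.01, 0, 0.63], "yaw": 0, "claw": 1}, {"offset": [-0.01, 0, 0.63], "yaw": 0, "claw": 1}, {"offset": [-0.01, 0, 0.63], "yaw": 0, "claw": 1}]}}

```text
time: 33.1
ee_pos: [0.4674, -0.3714, 0.1094]
tcp_rot: [-179.9, 0.1, -172.8]
wrist_force: [-0.3, -0.7, 7.1]
opening: 0.0103
grasp_force: 80.4
```

>>> {"fn": "servo_tool", "kwargs": {"rows": [{"offset": [0, 0, -0.3], "yaw": 0, "claw": 1}, {"offset": [0, 0, -0.6], "yaw": 0, "claw": 1}, {"offset": [0, 0, -1], "yaw": 0, "claw": 1}, {"offset": [0, 0, -1], "yaw": 0, "claw": 1}]}}

```text
time: 33.6
ee_pos: [0.4677, -0.3715, 0.2114]
tcp_rot: [-179.8, 0.2, -172.8]
wrist_force: [-0.6, 0.2, -1.1]
opening: 0.01
grasp_force: 79.3
```

Run:
```python
from h import *
to(600.3-84.8-1.5,-229.5+5.5-23.6,228.5,266.3)
```

```text
t 33.6 pose [ 467.7 -371.5  211.4] [-179.75    0.24 -172.78] open 10.0 F [-0.6  0.2 -1.1] -> offset [-0.615  1.171 -0.171] yaw -0.4393
```

>>> {"fn": "servo_tool", "kwargs": {"rows": [{"offset": [0, 0, -0.19], "yaw": -0.04, "claw": 1}, {"offset": [0, 0.1, -0.19], "yaw": -0.1, "claw": 1}, {"offset": [0, 0.2, -0.19], "yaw": -0.16, "claw": 1}, {"offset": [0, 0.3, -0.19], "yaw": -0.22, "claw": 1}, {"offset": [0, 0.5, -0.19], "yaw": -0.28, "claw": 1}, {"offset": [0, 0.7, -0.19], "yaw": -0.34, "claw": 1}, {"offset": [0, 0.9, -0.19], "yaw": -0.4, "claw": 1}, {"offset": [0, 0.9, -0.19], "yaw": -0.439, "claw": 1}, {"offset": [0, 0.9, -0.19], "yaw": -0.439, "claw": 1}]}}

```text
time: 34.72
ee_pos: [0.4553, -0.2812, 0.2259]
tcp_rot: [180.0, 0.0, -93.8]
wrist_force: [-0.0, -0.1, -0.8]
opening: 0.0104
grasp_force: 79.3
```

Run:
```python
from h import *
to(600.3-84.8-1.5,-229.5+5.5-23.6,228.5,266.3)
```

```text
t 34.73 pose [ 455.3 -281.2  225.9] [ 1.7998e+02  1.0000e-02 -9.3790e+01] open 10.4 F [-0.  -0.1 -0.8] -> offset [-0.374 -0.563 -0.026] yaw -0.0005
```

>>> {"fn": "servo_tool", "kwargs": {"rows": [{"offset": [-0.2, -0.3, -0.03], "yaw": 0, "claw": 1}, {"offset": [-0.37, -0.56, -0.03], "yaw": 0, "claw": 1}, {"offset": [-0.37, -0.56, -0.03], "yaw": 0, "claw": 1}, {"offset": [-0.37, -0.56, -0.03], "yaw": 0, "claw": 1}]}}

```text
time: 35.22
ee_pos: [0.5133, -0.2484, 0.2288]
tcp_rot: [179.9, 0.0, -93.9]
wrist_force: [-0.9, 0.4, -1.5]
opening: 0.01
grasp_force: 79.3
```

Run:
```python
from h import *
to(600.3-1.5,-229.5-23.6,228.5,266.3)
held(515.5,-224)
```

```text
t 35.23 pose [ 513.3 -248.4  228.8] [ 1.7994e+02  1.0000e-02 -9.3860e+01] open 10.0 F [-0.9  0.4 -1.5] -> offset [-0.011 -0.856  0.003] yaw -0.0009
side 0.145 (array([ 517.6, -223. ]), array([111.1,  47.9]), 87.1) [0.1497 0.1575 0.1688]
side 0.206 (array([ 514.5, -224.6]), array([105.6,  17.5]), 85.4) [0.2097 0.2232 0.2258]
top 0.145 (array([ 516.2, -213.1]), array([84.4, 47.8]), 86.3) [0.1535 0.1584 0.1619]
top 0.206 (array([ 516.2, -203.4]), array([58.8, 11.9]), 86.3) [0.2206 0.2247 0.2284]
```

>>> {"fn": "servo_tool", "kwargs": {"rows": [{"offset": [0, -0.2, 0], "yaw": 0, "claw": 1}, {"offset": [0, -0.4, 0], "yaw": 0, "claw": 1}, {"offset": [0, -0.6, 0], "yaw": 0, "claw": 1}, {"offset": [0, -0.85, 0], "yaw": 0, "claw": 1}, {"offset": [0, -0.85, 0], "yaw": 0, "claw": 1}, {"offset": [0, -0.85, 0.1], "yaw": 0, "claw": 1}, {"offset": [0, -0.85, 0.2], "yaw": 0, "claw": 1}, {"offset": [0, -0.85, 0.28], "yaw": 0, "claw": 1}, {"offset": [0, -0.85, 0.29], "yaw": 0, "claw": 1}, {"offset": [0, -0.85, 0.29], "yaw": 0, "claw": 1}]}}

```text
time: 36.58
ee_pos: [0.598, -0.2541, 0.2014]
tcp_rot: [-179.9, -0.1, -93.8]
wrist_force: [-3.5, -0.6, 6.3]
opening: 0.0103
grasp_force: 80.8
```

Run:
```python
from h import *
to(600.3-1.5,-229.5-23.6,200.5,266.3)
bars()
```

```text
t 36.58 pose [ 598.  -254.1  201.4] [-1.7993e+02 -6.0000e-02 -9.3790e+01] open 10.3 F [-3.5 -0.6  6.3] -> offset [-0.01  -0.008  0.009] yaw -0.0005
top hung (array([ 650.2, -178.6]), array([148.1,   8.5]), 89.1) 0.1939
top hung (array([627.3, 190.9]), array([104.7,  12.2]), 86.5) 0.1979
top hung (array([618.7,  49.4]), array([101.6,  12.5]), 86.2) 0.1981
top hung (array([608.9, -90.8]), array([103.8,  12.4]), 86.0) 0.1975
top hung (array([ 600. , -210.9]), array([63.3, 14.6]), 81.4) 0.1982
side bar (array([591.3, -76.2]), array([81.4,  4.7]), 83.8)
side hung (array([ 651.1, -201.3]), array([178.9,  10.8]), 88.4) 0.1933
side hung (array([ 601.6, -227.1]), array([96.6, 12.7]), 87.5) 0.1973
side hung (array([610.6, -89.5]), array([103.6,  12.2]), 85.9) 0.1971
side hung (array([620.9,  50. ]), array([103.7,  12.8]), 85.8) 0.1975
side hung (array([629.2, 190.9]), array([104.8,  12.8]), 86.7) 0.1977
```

Release, rise and back away, then check.

>>> {"fn": "servo_tool", "kwargs": {"rows": [{"offset": [0, 0, 0], "yaw": 0, "claw": 0.85}, {"offset": [0, 0, 0], "yaw": 0, "claw": 0.75}, {"offset": [0, 0, 0], "yaw": 0, "claw": 0.68}, {"offset": [0, 0, 0], "yaw": 0, "claw": 0.68}, {"offset": [0, 0, 0], "yaw": 0, "claw": 0.68}, {"offset": [0, 0, -0.1], "yaw": 0, "claw": 0.68}, {"offset": [0, 0, -0.25], "yaw": 0, "claw": 0.68}, {"offset": [0, 0, -0.5], "yaw": 0, "claw": 0.68}, {"offset": [0, 0, -0.8], "yaw": 0, "claw": 0.68}, {"offset": [0, 0, -0.8], "yaw": 0, "claw": 0.68}]}}

```text
time: 37.92
ee_pos: [0.5992, -0.2541, 0.2841]
tcp_rot: [-179.7, -0.1, -93.8]
wrist_force: [-0.1, 0.7, -0.1]
opening: 0.0273
grasp_force: 0.0
```

>>> {"fn": "servo_tool", "kwargs": {"rows": [{"offset": [0, 0.5, 0], "yaw": 0, "claw": 0.68}, {"offset": [0, 1, 0], "yaw": 0, "claw": 0.68}]}}

```text
time: 38.17
ee_pos: [0.4978, -0.247, 0.2792]
tcp_rot: [179.9, 0.0, -93.7]
wrist_force: [0.0, -0.3, 1.3]
opening: 0.0275
grasp_force: 0.0
```

>>> {"fn": "servo_tool", "kwargs": {"rows": [{"offset": [0, 0.5, 0], "yaw": 0, "claw": 0.68}, {"offset": [0, 1, 0], "yaw": 0, "claw": 0.68}, {"offset": [0, 1, 0], "yaw": 0, "claw": 0.68}, {"offset": [0, 1, 0], "yaw": 0, "claw": 0.68}, {"offset": [0, 1, 0], "yaw": 0, "claw": 0.68}]}}

```text
time: 38.8
ee_pos: [0.3998, -0.2407, 0.2799]
tcp_rot: [180.0, 0.0, -93.7]
wrist_force: [0.6, -0.2, 0.9]
opening: 0.0269
grasp_force: 0.0
```

Run:
```python
from h import *
bars()
p,_,_=look("side")
cv2.imwrite("pics/s7.png",cv2.resize(p[80:380,90:430],(680,600),interpolation=cv2.INTER_CUBIC)[:,:,::-1])
```

```text
top hung (array([ 647.4, -213.8]), array([218.8,  14.4]), 89.6) 0.194
top hung (array([627.3, 190.6]), array([103.8,  12.5]), 86.8) 0.1982
top hung (array([618.8,  49.3]), array([101.6,  12.3]), 85.9) 0.1976
top hung (array([609.1, -90.8]), array([103.8,  12.4]), 86.2) 0.1975
top hung (array([ 599.5, -231.2]), array([104.3,  12.5]), 86.1) 0.1976
side bar (array([ 581.2, -227. ]), array([95.3,  2.5]), 86.3)
side bar (array([ 590.1, -102.7]), array([65.1,  3.4]), 86.4)
side hung (array([ 653. , -216.5]), array([212.2,  13.1]), 86.8) 0.193
side hung (array([ 601.4, -228.5]), array([103.4,  12.5]), 85.7) 0.1969
side hung (array([611. , -89.7]), array([102.2,  12.6]), 86.4) 0.1972
side hung (array([620.8,  50.6]), array([103.8,  12.8]), 86.1) 0.1973
side hung (array([629.2, 190.8]), array([104. ,  12.9]), 86.5) 0.1976
```

View pics/s7.png

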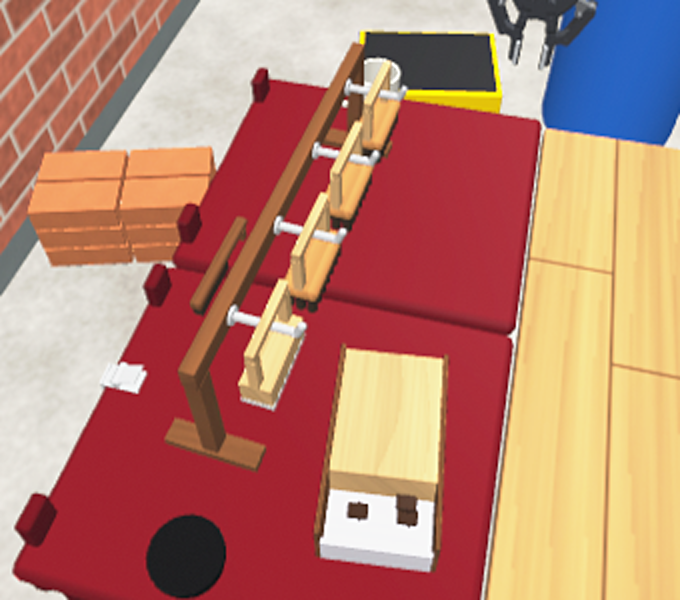

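All four items hang on the hooks (bars at about 198 mm). The three chips are in the pan at (357,510), (407,515) and (407,500), and the tin, mug and edge brush are where they were.

```bash
python3 -c "
from workcell import *
print(job_done())"
```

```text
the job is handed in; nothing more can be done
None
```

The job is handed in: all three chips were swept into the pan using only the scraper. The scraper and all three brushes hang on hooks 1–4, and the tin, mug and edge brush were not touched.

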